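Load chamfered well plates into a sprung stacking magazine

TASK

Load the sprung plate magazine: first the deep plate with the square wells, then the shallow plate with the round wells, then the blank cover. Set each one with its two chamfered corners at the end where the magazine's floor has its chamfered corners, nested squarely on the one below, and push it down past the two spring lips so that the lips hold it when you let go. Do not disturb the petri dish, the tally counter or the capped vial.

Things in the scene. Friction and masses are not known exactly. Their poses are not given: they have to be found in the camera images.
- magazine: Fixed aluminium stand, base 164 x 74 x 8 mm, with an upright column (16 x 24 mm, 80 mm high) at each end of its long x axis, 108 mm apart inside; open above and along both long sides. Each column carries a black spring lip under a black cap (top 91 mm up). Origin: centre of the underside; x along the length toward the floor's chamfered end, z up.
- magazine_floor (a joint): Travel of the sprung floor straight down, m: 0 = up (its ledge 79 mm above the bench), 0.062 = the bottom stop. The spring pushes up with 3.6 N at 0 and 60 N/m more. Holding all three pieces it stands at about 0.055.
- floor_seat (a point): Centre of the floor's ledge, on which the deep plate's skirt rests; moves with the floor; x, z as the magazine's. Dark steel floor 104 x 58 mm with an 8 mm high boss (92 x 48 mm at its foot, tapering 1.5 mm a side) that enters a plate's hollow. Both have 16 mm chamfers on the two +x corners only, so a piece turned end for end cannot go down.
- floor_chamfer_end (a point): Point on the floor's ledge level 46 mm along +x from floor_seat, at the chamfered end.
- lip_underside (a point): Fixed point midway between the lips at the level of their flat undersides, 80 mm above the bench. A piece is held when its ledge is below. Each lip (20 mm wide) reaches in over the last 3.5 mm of a piece; its top is a slippery 45 degree slope, up to 6.5 mm above its underside. A piece pushed down spreads the lips, which spring back over its ledge.
- lip_chamfer (a joint): Outward travel of the lip at the chamfered (+x) end, m: 0 = in, 0.006 = fully spread; about 1 to 2.5 N.
- lip_square (a joint): The same for the lip at the square (-x) end.
- deep_plate: Grey plastic, 104 (x) x 58 (y) mm, two corners at its +x end cut off by 16 x 16 mm chamfers; origin: centre of the underside, z up. Walls 26 mm high to the ledge, then a boss with 24 square wells, 8 mm high (92 x 48 mm): 34 mm in all, about 90 g. Grip across the 58 mm. Below, a 9 mm deep chamfered hollow, 95 x 51 mm. Pushing it in takes 5 to 20 N; press its ledge some 3 mm below the lips' undersides, then let go.
- shallow_plate: Grey plastic, 104 (x) x 58 (y) mm, two corners at its +x end cut off by 16 x 16 mm chamfers; origin: centre of the underside, z up. Walls 16 mm high to the ledge, then a boss with 40 round wells, 8 mm high: 24 mm in all, about 70 g. Hollow and boss as the deep plate's; gripped and pushed in the same way. Nested, its origin lies 26 mm above the deep plate's.
- cover: Grey plastic, 104 (x) x 58 (y) mm, two corners at its +x end cut off by 16 x 16 mm chamfers; origin: centre of the underside, z up. No wells: walls 14 mm high to the ledge, then a flat panel 5 mm high with two thin ribs: 20 mm in all, about 60 g. Hollow as the plates'; gripped and pushed in the same way. Nested, its origin lies 16 mm above the shallow plate's.
- deep_plate_chamfer_end (a point): Point in the underside plane of the deep plate, 46 mm along its +x, at its chamfered end.
- shallow_plate_chamfer_end (a point): Point in the underside plane of the shallow plate, 46 mm along its +x, at its chamfered end.
- cover_chamfer_end (a point): Point in the underside plane of the cover, 46 mm along its +x, at its chamfered end.
- petri_dish: Bystander: closed round dish 60 mm across, 14 mm high; origin under its centre.
- tally: Bystander: hand tally counter, 42 x 47 x 35 mm; origin under its centre.
- capped_vial: Bystander: capped glass vial, 24 mm across, 54 mm high; origin under its centre.
Not all that is in view belongs to the job. What is shaped like the shallow_plate but orange is not meant.

How it is judged:
By the outcome, as a careful person would: the job done as asked, in the order asked, and still so for the second after the job is handed in, with the robot touching nothing.
It also fails if it takes over 72 s, if anything falls off the work surface, if the arm or the gripper's body presses on something with over 40 N, if the wrist force passes 120 N, or if a joint passes its speed limit or range.

ROBOT

A 6-joint arm with a two-finger parallel gripper is mounted at the origin on a cart in front of the work surface, level with it; the furniture and walls round the work are solid. World frame = base frame: x ahead of the robot, y to its left, z up, the work surface at z = 0. Lengths are in mm, angles in rad, forces in N, time in s.
With the tool pointing down it reaches from about 275 to 825 mm from the base axis. Payload 4.9 kg.
Tool frame: the origin (TCP) lies at the very end of the fingers, on their centre line; the grasp point (between the pads) lies 19 mm behind it (ctrl.tcp_to_grasp is the distance from the TCP to the grasp point, in mm); z points along the fingers, y is the direction in which the jaws open and shut (so a half turn about z gives the same grasp; the last joint's range is limited). The gripper opens to 85 mm and grips with 20 to 120 N. Pads are 22 mm wide; open, the fingers measure 114 mm over their backs; the gripper's body (76 mm by 85 mm) begins 54 mm behind the grasp point. The pads swing forward as they close: fully open they stand 13 mm farther back than shut.
Start: joints at [-1.464, 0.326, -0.193, 1.052, 0, 1.437], TCP at [131.175, -534.146, 231.281] pointing down, gripper open.
Joint ranges: [-2.65, 2.65], [-0.97, 1.79], [-1.3, 1.35], [-1.93, 2.1], [-1.47, 1.37], [-3.14, 3.14]. Speed limits (rad/s): [2.57, 2.57, 3.14, 3.14, 3.14, 3.14].

INTERFACE

Orientations are given as a unit quaternion [w, x, y, z].
In Python, from rig import ctrl gives the robot as it stands.
- The arm moves only by the shell command python3 -m jog 'ROWS' [OPENING] [FORCE]. ROWS is JSON, a list that holds one entry, the list of rows, each a list of 4 numbers: the shift along the tool's x, y, z in mm, then the turn about the tool's z in degrees. In form: [[[tx, ty, tz, spin], ...]]. A call has 1 to 20 rows; each row shifts and turns the pose as measured when the row begins, along the tool's axes as they then stand; what a row does not reach is not made up. A row lasts 1/12 s, in which the tool goes at most 41.7 mm and 7.16 degrees, less where a joint would pass 70% of its speed; a pose out of reach is approached as far as the arm can. A call is refused whole if a number of a shift passes 41.7 or a number of a turn 7.16, either way. A call with a gripper value outside its range is refused whole. OPENING is the closure, from 0 (fully open) to 1 (shut), set as the call begins (- or left out, the last holds). The fingers move at their own pace and stop on an object; FORCE is the grip in N (left out, the last holds). Time passes only in rows, so rows that do not move let the fingers close. It gives the time, the measured TCP pose, the force and the opening at its end, in the units of the state.
- ctrl.state(): the state, without advancing time (a new reading comes with each control period).
- ctrl.capture(name): name is "side" or "top"; returns a dict with "frame" (400x640x3 uint8, red, green, blue), "fx", "fy", "cx", "cy" (pixels), "rvec" (rotation vector, rad) and "tvec" (3), from world to camera coordinates, as OpenCV has them. Camera axes: x right, y down, z forward; pixel columns grow to the right and rows downward; lengths in mm; the calibration is good to about 2 mm. A picture is of the moment at which its call begins. There is no depth.
- ctrl.sign_off(): hands the job in, once; it reports no verdict.
The state is a dict: "t": time; "qpos": joint angles; "dq": joint speeds; "joint_torque": joint torques, N m; "tool_pos": TCP position; "ee_rot": TCP orientation; "contact_force": force on the tool from outside, world axes, zero at the start; "moment": the same for the moment, N m; "width": finger opening in mm.
Only numpy, scipy, OpenCV 4.12 (cv2) and the standard library are available. Lean on these libraries where they do the work, as an engineer would, in place of code of your own. Each camera call takes 0.05 s, during which the arm holds its last target.

## Working session

There is one attempt and no reset: what is moved stays moved. The work goes in short steps, Python scripts to look and compute and a shell command to move; the robot and the scene stay as the last step left them, time stands still between calls to the robot, and variables do not carry over. Pictures are saved under pics/ and viewed, and the job is handed in when it is done.

```bash
ls; mkdir -p pics; python3 - <<'E'
from rig import ctrl
import cv2,numpy as np
print(ctrl.state())
for n in("side","top"):
    c=ctrl.capture(n); cv2.imwrite(f"pics/{n}0.png",c["frame"][:,:,::-1])
    R=cv2.Rodrigues(np.array(c["rvec"],float))[0]
    print(n,c["fx"],c["fy"],c["cx"],c["cy"],-R.T@np.array(c["tvec"]).ravel(),R)
E
```

```text
pics
{'t': 0.0, 'qpos': array([-1.46418752e+00,  3.26905277e-01, -1.93577372e-01,  1.05201692e+00,
        9.64767767e-06,  1.43660936e+00]), 'dq': array([-0.00016896,  0.00137479,  0.00194893, -0.00249714, -0.00068439,
        0.00114804]), 'joint_torque': array([-1.35872669e-03, -4.43398225e+01,  2.62440223e+01,  1.53821247e-02,
       -1.53914402e-04, -4.79618180e-06]), 'tool_pos': array([ 131.12000476, -533.54268068,  230.5253378 ]), 'ee_rot': array([-8.51475200e-04,  9.92760566e-01,  1.20107173e-01,  1.65660998e-05]), 'contact_force': array([ 0.53511069, -0.18070128,  0.40663172]), 'moment': array([-0.03849448, -0.0276613 ,  0.03348355]), 'width': 85.11731991981716}
side 366.2252869523989 366.2252869523989 315.31317857541427 202.3934525522424 [ 285.64898802 1034.25515717  616.8576886 ] [[-0.94820584 -0.31764901 -0.0021888 ]
 [-0.17556432  0.52979005 -0.8297588 ]
 [ 0.26473167 -0.78639787 -0.55811785]]
top 384.5911784049526 384.5911784049526 321.92552264341293 196.3722701934661 [ 327.01678017  280.3062635  1089.70597129] [[-0.00697605 -0.9999592  -0.00573943]
 [-0.98323846  0.0079049  -0.1821528 ]
 [ 0.18219074  0.00437252 -0.98325348]]
```

View pics/side0.png

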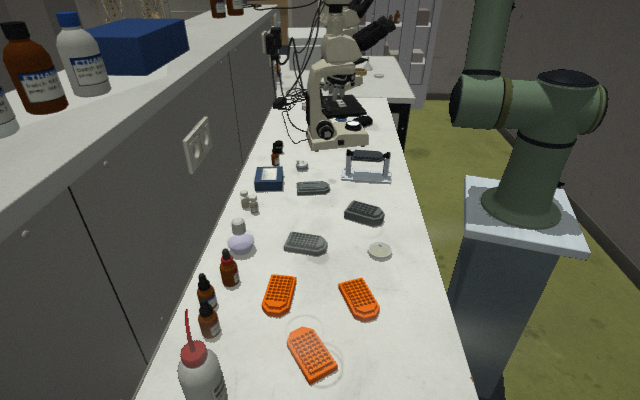

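View pics/top0.png

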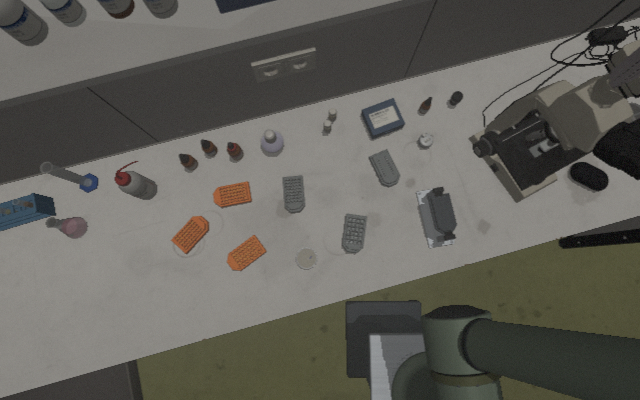

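```bash
python3 - <<'E'
import cv2
a=cv2.imread("pics/top0.png")[110:270,270:470]; cv2.imwrite("pics/topc.png",cv2.resize(a,None,fx=4,fy=3.75 if 0 else 3.7,interpolation=cv2.INTER_CUBIC)[:600])
a=cv2.imread("pics/side0.png")[130:280,220:420]; cv2.imwrite("pics/sidec.png",cv2.resize(a,None,fx=4,fy=4,interpolation=cv2.INTER_CUBIC))
E
```

```text
(no output)
```

View pics/topc.png

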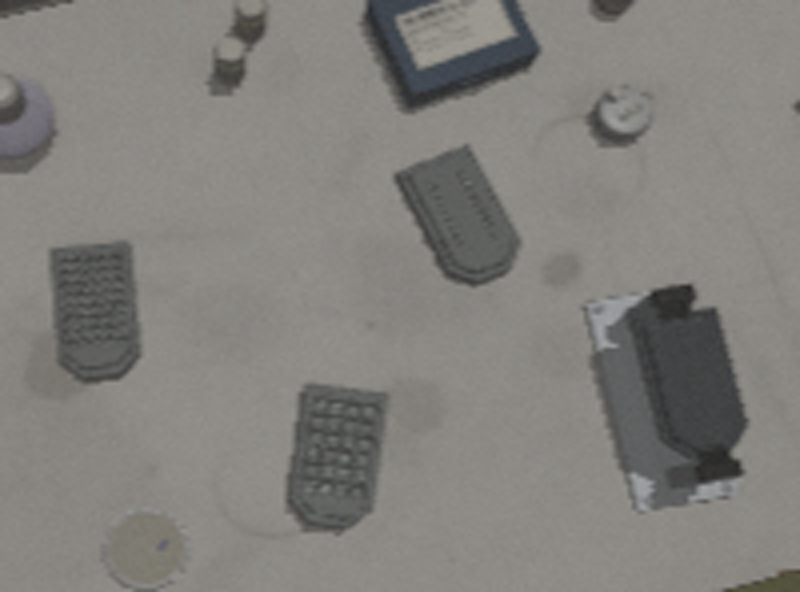

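View pics/sidec.png

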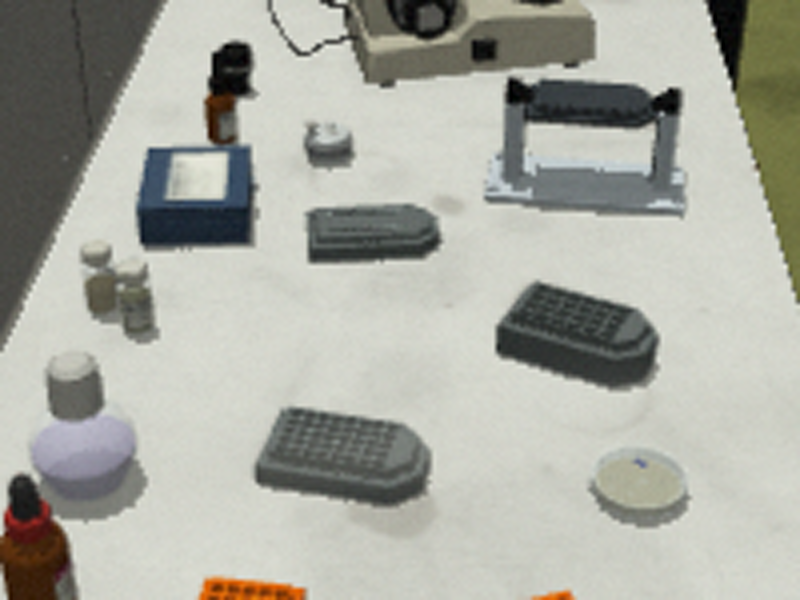

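```bash
cat > h.py <<'E'
import cv2,numpy as np
from rig import ctrl
def cam(n):
    c=ctrl.capture(n); c["R"]=cv2.Rodrigues(np.array(c["rvec"],float))[0]; c["C"]=-c["R"].T@np.array(c["tvec"],float).ravel(); return c
def ray(c,uv,z):
    uv=np.atleast_2d(uv).astype(float)
    d=np.c_[(uv[:,0]-c["cx"])/c["fx"],(uv[:,1]-c["cy"])/c["fy"],np.ones(len(uv))]@c["R"]
    s=(z-c["C"][2])/d[:,2]; return c["C"]+d*s[:,None]
def proj(c,P):
    p=np.atleast_2d(P)@c["R"].T+np.array(c["tvec"]).ravel(); return np.c_[p[:,0]/p[:,2]*c["fx"]+c["cx"],p[:,1]/p[:,2]*c["fy"]+c["cy"]]
def big(c,x0,y0,w,h,s): 
    return cv2.resize(c["frame"][y0:y0+h,x0:x0+w,::-1],None,fx=s,fy=s,interpolation=cv2.INTER_CUBIC)
E
python3 - <<'E'
from h import *
c=cam("top")
g=cv2.cvtColor(c["frame"],cv2.COLOR_RGB2GRAY)
G=cv2.resize(g,None,fx=8,fy=8,interpolation=cv2.INTER_CUBIC)
np.set_printoptions(precision=1,suppress=True)
for nm,(x,y),zl in(("deep",(353,232),26),("shal",(293,194),16),("cov",(384,168),14)):
    bg=np.median(g[y-40:y+40,x-40:x+40]); fg=np.median(g[y-4:y+5,x-4:x+5])
    m=(G<(bg+fg)/2).astype(np.uint8)
    m=cv2.morphologyEx(m,cv2.MORPH_CLOSE,np.ones((25,25)))
    cs,_=cv2.findContours(m,cv2.RETR_EXTERNAL,cv2.CHAIN_APPROX_NONE)
    k=[q for q in cs if cv2.pointPolygonTest(q,(x*8.+4,y*8.+4),False)>=0][0][:,0]
    uv=(k+.5)/8-.5
    P=ray(c,uv,zl)[:,:2]
    r=cv2.minAreaRect(P.astype(np.float32)); print(nm,bg,fg,r, cv2.boxPoints(r).tolist())
    M=cv2.moments(P.astype(np.float32)); print("centroid",M["m10"]/M["m00"],M["m01"]/M["m00"],"area",M["m00"],104*58-256)
E
```

```text
deep 137.0 86.0 ((417.9819641113281, 199.61703491210938), (62.49552917480469, 110.93265533447266), 81.0835952758789) [[358.34271240234375, 177.3437957763672], [467.934814453125, 160.1499786376953], [477.6212158203125, 221.89027404785156], [368.02911376953125, 239.08409118652344]]
centroid 420.83684280507913 198.8562703360348 area 6220.83246926358 5776
shal 137.0 87.0 ((533.0428466796875, 365.9847412109375), (110.42352294921875, 61.1392936706543), 3.8182027339935303) [[475.9179992675781, 392.8099365234375], [479.9892883300781, 331.80633544921875], [590.167724609375, 339.1595458984375], [586.096435546875, 400.16314697265625]]
centroid 534.7780030570602 366.305271872026 area 6121.690056214109 5776
cov 137.0 95.0 ((605.3931274414062, 104.12432861328125), (108.08000946044922, 65.78880310058594), 24.411611557006836) [[542.5894165039062, 111.74383544921875], [569.7792358398438, 51.8365478515625], [668.1968383789062, 96.50482177734375], [641.0070190429688, 156.412109375]]
centroid 607.3489332531319 104.34692349444259 area 6383.709073060192 5776
```

```bash
python3 - <<'E'
import cv2
a=cv2.imread("pics/top0.png")[175:255,405:470]; cv2.imwrite("pics/magt.png",cv2.resize(a,None,fx=7,fy=7,interpolation=cv2.INTER_CUBIC))
a=cv2.imread("pics/side0.png")[140:190,330:410]; cv2.imwrite("pics/mags.png",cv2.resize(a,None,fx=9,fy=9,interpolation=cv2.INTER_CUBIC))
E
```

```text
(no output)
```

View pics/magt.png

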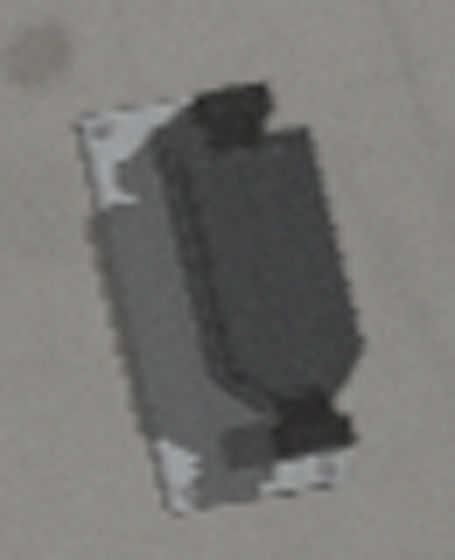

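View pics/mags.png

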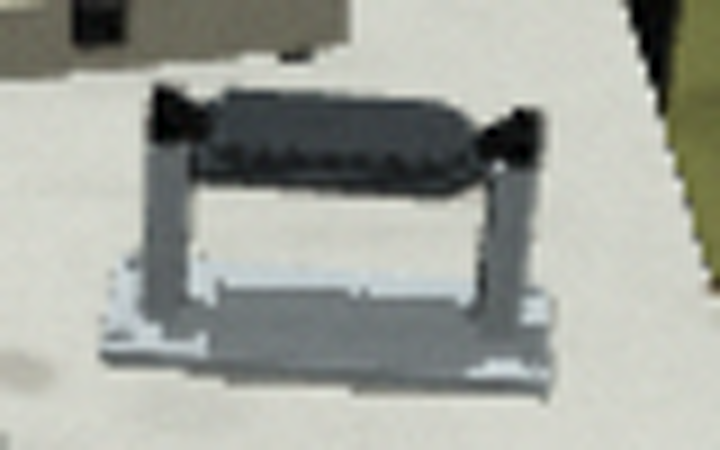

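```bash
python3 - <<'E'
from h import *
np.set_printoptions(precision=1,suppress=True)
t=cam("top"); s=cam("side")
px=np.array([[80,122],[175,512],[350,483]])/7+[405,175]-.43
P=ray(t,px,8);print("top base",P[:,:2], np.linalg.norm(P[0]-P[1]),np.linalg.norm(P[1]-P[2]))
u=(P[0]-P[1])/np.linalg.norm(P[0]-P[1]); v=(P[2]-P[1])/np.linalg.norm(P[2]-P[1]);
print("yaw of -u",np.degrees(np.arctan2(-u[1],-u[0])),"perp",np.degrees(np.arctan2(v[1],v[0])),"ctr",(P[0]+P[2])/2)
px=np.array([[100,360],[548,396],[550,300],[125,262]])/9+[330,140]-.43
P=ray(s,px[:2],0);P2=ray(s,px[2:],8)
print("side base",P[:,:2],P2[:,:2],np.linalg.norm(P[0]-P[1]))
# boss corners top of floor z=87 (top view): square end right corner, chamfer
px=np.array([[308,128],[360,345],[340,400]])/7+[405,175]-.43
print("boss/ledge",ray(t,px,79)[:,:2],ray(t,px,87)[:,:2])
# caps outer corners z=91
px=np.array([[268,85],[195,95],[356,440],[275,400],[350,405],[270,130]])/7+[405,175]-.43
print("caps top",ray(t,px,91)[:,:2])
px=np.array([[150,90],[543,112],[540,165],[155,140]])/9+[330,140]-.43
print("caps side",ray(s,px,91)[:,:2])
E
```

```text
top base [[538.   15.8]
 [379.5 -13.9]
 [390.5 -84.2]] 161.24330801837212 71.18814985747646
yaw of -u -169.41318244395578 perp -81.13820708440929 ctr [464.3 -34.2   8. ]
side base [[541.4   9.6]
 [380.3 -16.5]] [[389.3 -73.2]
 [548.5 -51.8]] 163.13268922349522
boss/ledge [[521.1 -53.7]
 [437.9 -67.6]
 [417.3 -58.7]] [[519.6 -51. ]
 [437.  -64.9]
 [416.5 -56. ]]
caps top [[535.5 -35.7]
 [531.9  -7.9]
 [401.4 -59.6]
 [416.4 -30.7]
 [414.3 -58.2]
 [518.2 -35.4]]
caps side [[537.4 -32.3]
 [399.  -59. ]
 [393.4 -17.1]
 [525.6   6.2]]
```

```bash
cat >> h.py <<'E'
def to(x,y,z,yaw=None):
    s=ctrl.state(); w,a,b,d=s["ee_rot"]
    from scipy.spatial.transform import Rotation as Ro
    R=Ro.from_quat([a,b,d,w]).as_matrix()
    cur=np.degrees(np.arctan2(R[1,0],R[0,0]))
    dl=R.T@(np.array([x,y,z])-s["tool_pos"])
    print("t %.2f pos %s yaw %.2f tilt %.2f F %s w %.1f q6 %.2f"%(s["t"],s["tool_pos"].round(1),cur,np.degrees(np.arccos(-R[2,2])),s["contact_force"].round(1),s["width"],s["qpos"][5]))
    print("tool delta",dl.round(1),"spin",None if yaw is None else round(cur-yaw,2))
E
python3 -m jog '[[[0,0,0,5.7],[0,0,0,5.7],[0,0,0,5.7],[0,0,0,5.6],[8.5,-38,0,0],[8.5,-38,0,0],[8.5,-38,0,0],[8.5,-38,0,0],[8.5,-38,0,0],[8.5,-38,0,0],[8.5,-38,0,0],[8.5,-38,0,0],[8.5,-38,0,0],[8.5,-38,0,0],[8.5,-38,0,0],[8.5,-38,0,0]]]' 0
python3 -c "
from h import *
to(419,198.7,120,-8.9)"
```

```text
t: 1.58
tool_pos: [315.7, -92.4, 228.1]
ee_rot: [0.001, 0.995, -0.097, 0.002]
contact_force: [1.7, -0.8, -0.7]
width: 85.1
t 1.58 pos [315.7 -92.4 228.1] yaw -11.13 tilt 0.27 F [ 1.7 -0.8 -0.7] w 85.1 q6 2.83
tool delta [  44.7 -305.8  107.8] spin -2.23
```

```bash

python3 -m jog '[[[0,0,0,-7.1],[0,0,0,-7.1],[0,0,0,-7.1],[0,0,0,-7.1],[0,0,0,-7.1],[0,0,0,-7.1],[0,0,0,-7.1],[0,0,0,-7.1],[0,0,0,-7.1],[0,0,0,-7.1],[0,0,0,-7.1],[0,0,0,-7.1],[0,0,0,-7.1],[0,0,0,-7.1],[0,0,0,-7.1],[0,0,0,-7.1],[0,0,0,-7.1],[0,0,0,-7.1],[0,0,0,-7.1],[0,0,0,-7.1]]]' 0
python3 -c "
from h import *
to(419,198.7,120,171.1)"
```

```text
t: 3.25
tool_pos: [317.0, -79.1, 229.1]
ee_rot: [0.004, 0.404, 0.915, 0.001]
contact_force: [0.8, 0.1, -0.1]
width: 85.5
t 3.25 pos [317.  -79.1 229.1] yaw 132.40 tilt 0.46 F [ 0.8  0.1 -0.1] w 85.5 q6 0.36
tool delta [137.  262.1 109.5] spin -38.7
```

```bash

python3 -m jog '[[[0,0,0,-7.1],[0,0,0,-7.1],[0,0,0,-7.1],[0,0,0,-7.1],[0,0,0,-7.1],[-5,36,0,-3.2],[-5,36,0,0],[-5,36,0,0],[-5,36,0,0],[-5,36,0,0],[-5,36,0,0],[-5,36,0,0],[-5,20,30,0],[0,0,30,0],[0,0,20,0],[0,0,0,0]]]' 0
python3 - <<'E'
from h import *
to(419,198.7,60,171.1)
t=cam("top"); cv2.imwrite("pics/t1.png",big(t,290,160,130,100,6))
s=cam("side"); cv2.imwrite("pics/s1.png",big(s,300,130,130,100,6))
E
```

```text
t: 4.58
tool_pos: [409.4, 194.3, 149.5]
ee_rot: [0.011, 0.077, 0.997, 0.0]
contact_force: [-0.1, -0.7, 0.6]
width: 85.4
t 4.58 pos [409.4 194.3 149.5] yaw 171.16 tilt 1.31 F [-0.1 -0.7  0.6] w 85.4 q6 0.44
tool delta [-6.8  5.6 89.7] spin 0.06
```

View pics/s1.png

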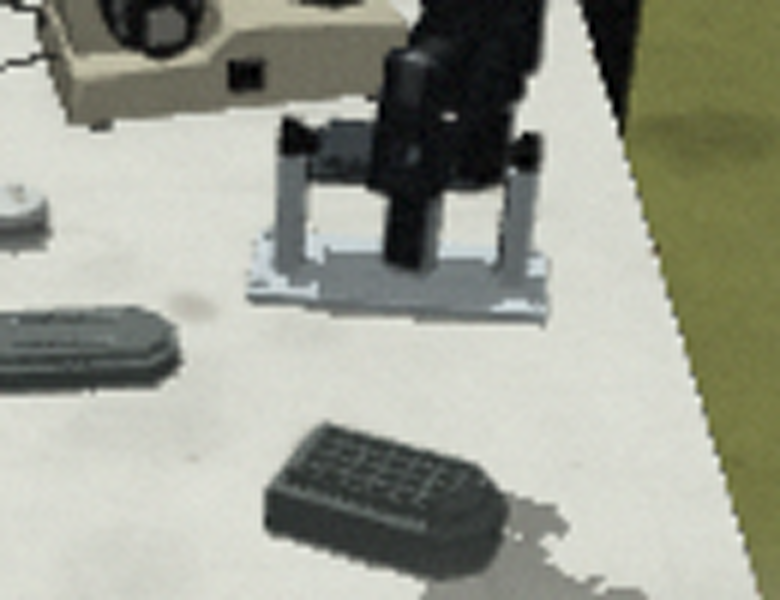

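View pics/t1.png

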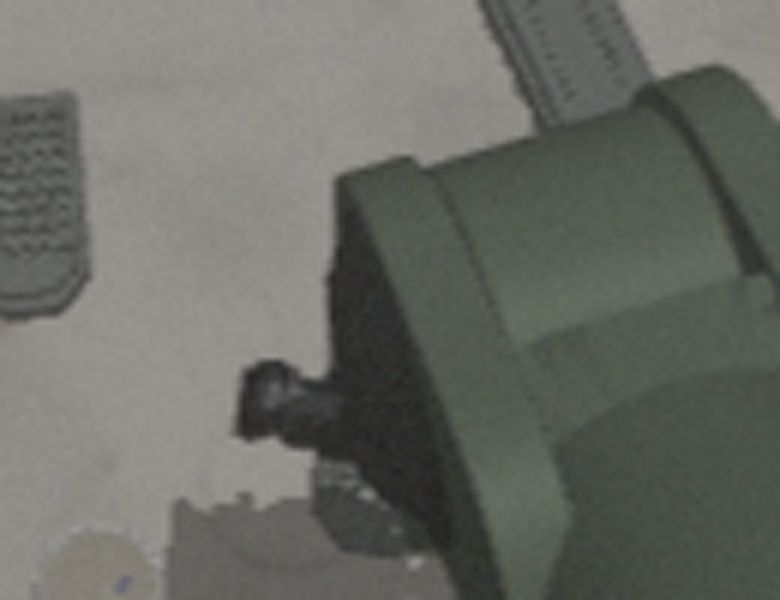

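```bash

python3 -m jog '[[[-3.5,3,25,0],[-3.5,3,25,0],[0,0,20,0],[0,0,15,0],[0,0,0,0],[0,0,0,0]]]' 0
python3 - <<'E'
from h import *
to(419,198.7,5,171.1)
s=cam("side"); cv2.imwrite("pics/s2.png",big(s,300,130,130,100,6))
E
```

```text
t: 5.18
tool_pos: [430.4, 199.1, 75.9]
ee_rot: [0.021, 0.08, 0.997, 0.004]
contact_force: [1.0, -0.3, -0.0]
width: 85.4
t 5.18 pos [430.4 199.1  75.9] yaw 170.78 tilt 2.47 F [ 1.  -0.3 -0. ] w 85.4 q6 0.44
tool delta [14.1 -2.9 70.3] spin -0.32
```

View pics/s2.png

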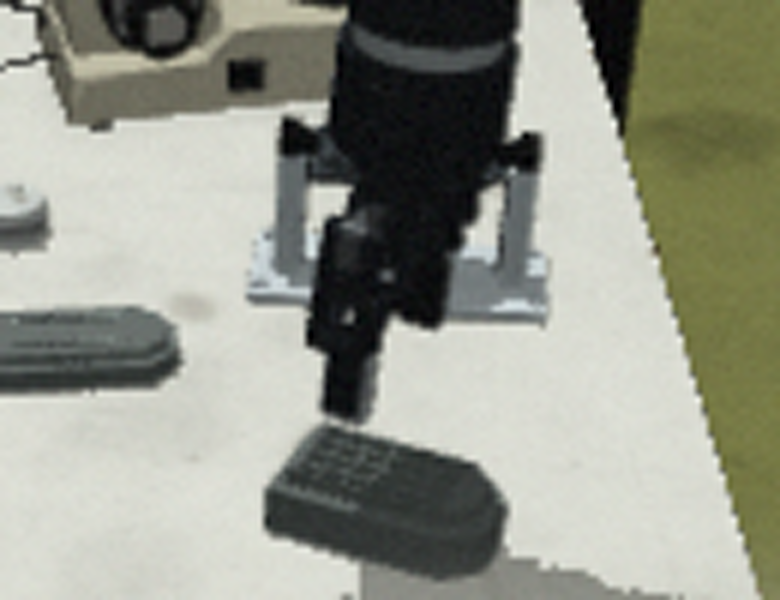

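```bash

python3 -m jog '[[[0,0,0,0],[0,0,0,0],[0,0,0,0],[0,0,0,0]]]' 0; python3 -c "
from h import *
to(419,198.7,5,171.1)"
python3 -m jog '[[[0,0,-10,0],[0,0,-10,0],[0,0,-10,0],[0,0,0,0]]]' 0; python3 -c "
from h import *
to(419,198.7,5,171.1)"
python3 -m jog '[[[10,0,0,0],[0,0,0,0]]]' 0; python3 -c "
from h import *
to(419,198.7,5,171.1)"
```

```text
t: 5.57
tool_pos: [433.9, 199.5, 81.3]
ee_rot: [0.025, 0.081, 0.996, 0.005]
contact_force: [0.1, 0.3, 0.8]
width: 85.4
t 5.57 pos [433.9 199.5  81.3] yaw 170.71 tilt 2.94 F [0.1 0.3 0.8] w 85.4 q6 0.44
tool delta [18.3 -4.3 75.4] spin -0.39
t: 5.9
tool_pos: [432.6, 199.5, 113.7]
ee_rot: [0.026, 0.081, 0.996, 0.005]
contact_force: [0.3, -0.5, 1.0]
width: 85.3
t 5.90 pos [432.6 199.5 113.7] yaw 170.72 tilt 3.02 F [ 0.3 -0.5  1. ] w 85.3 q6 0.44
tool delta [ 18.8  -4.6 107.8] spin -0.38
t: 6.07
tool_pos: [422.4, 201.4, 113.5]
ee_rot: [0.026, 0.081, 0.996, 0.006]
contact_force: [-1.1, -0.1, 0.0]
width: 85.5
t 6.07 pos [422.4 201.4 113.5] yaw 170.70 tilt 3.10 F [-1.1 -0.1  0. ] w 85.5 q6 0.45
tool delta [  8.6  -4.9 108.2] spin -0.4
```

```bash

python3 -m jog '[[[0,0,-35,0],[0,0,-35,0],[0,0,-35,0],[0,0,0,0],[0,0,0,0]]]' 0; python3 -c "
from h import *
to(419,198.7,5,171.1)"
python3 -m jog '[[[0,0,15,0],[0,0,15,0],[0,0,15,0],[0,0,15,0],[0,0,15,0],[0,0,15,0],[0,0,0,0]]]' 0; python3 -c "
from h import *
to(419,198.7,5,171.1)"

```

```text
t: 6.48
tool_pos: [411.5, 200.0, 218.0]
ee_rot: [0.022, 0.08, 0.997, 0.004]
contact_force: [-0.2, -0.0, -0.9]
width: 85.5
t 6.48 pos [411.5 200.  218. ] yaw 170.80 tilt 2.56 F [-0.2 -0.  -0.9] w 85.5 q6 0.46
tool delta [  1.6  -2.5 213.1] spin -0.3
t: 7.07
tool_pos: [412.0, 200.0, 118.3]
ee_rot: [0.02, 0.079, 0.997, 0.003]
contact_force: [-1.2, -0.6, -0.2]
width: 85.4
t 7.07 pos [412.  200.  118.3] yaw 170.87 tilt 2.33 F [-1.2 -0.6 -0.2] w 85.4 q6 0.46
tool delta [ -2.6  -1.2 113.5] spin -0.23
```

```bash

python3 -m jog '[[[-1,-1,16,0],[-1,0,16,0],[-1,0,16,-0.2],[0,0,16,0],[0,0,16,0],[0,0,12,0],[0,0,0,0]]]' 0; python3 - <<'E'
from h import *
to(419,198.7,5,171.1)
s=cam("side"); cv2.imwrite("pics/s3.png",big(s,300,130,130,100,6))
E
```

```text
t: 7.65
tool_pos: [414.5, 197.9, 19.9]
ee_rot: [0.017, 0.077, 0.997, 0.002]
contact_force: [-1.3, 0.0, 0.4]
width: 85.1
t 7.65 pos [414.5 197.9  19.9] yaw 171.13 tilt 1.94 F [-1.3  0.   0.4] w 85.1 q6 0.45
tool delta [-3.8  1.4 15.1] spin 0.03
```

View pics/s3.png

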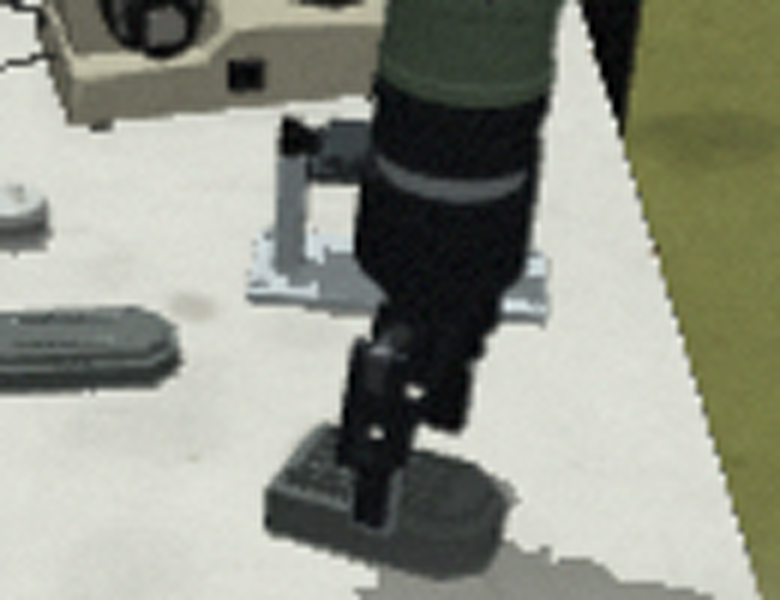

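```bash

python3 -m jog '[[[-1.5,1,7,0],[-1.5,0.5,6,0],[0,0,0,0]]]' 0; python3 -m jog '[[[0,0,0,0],[0,0,0,0],[0,0,0,0],[0,0,0,0],[0,0,0,0],[0,0,0,0]]]' 1 60; python3 - <<'E'
from h import *
to(419,198.7,5,171.1)
s=cam("side"); cv2.imwrite("pics/s4.png",big(s,300,130,130,100,6))
E
```

```text
t: 7.95
tool_pos: [419.6, 199.5, 8.4]
ee_rot: [0.018, 0.077, 0.997, 0.002]
contact_force: [0.1, 0.9, -0.4]
width: 85.2
t: 8.45
tool_pos: [420.9, 199.9, 10.5]
ee_rot: [0.019, 0.077, 0.997, 0.003]
contact_force: [-0.8, -1.0, -0.4]
width: 56.5
t 8.45 pos [420.9 199.9  10.5] yaw 171.15 tilt 2.24 F [-0.8 -1.  -0.4] w 56.5 q6 0.45
tool delta [ 1.9 -1.5  5.4] spin 0.05
```

View pics/s4.png

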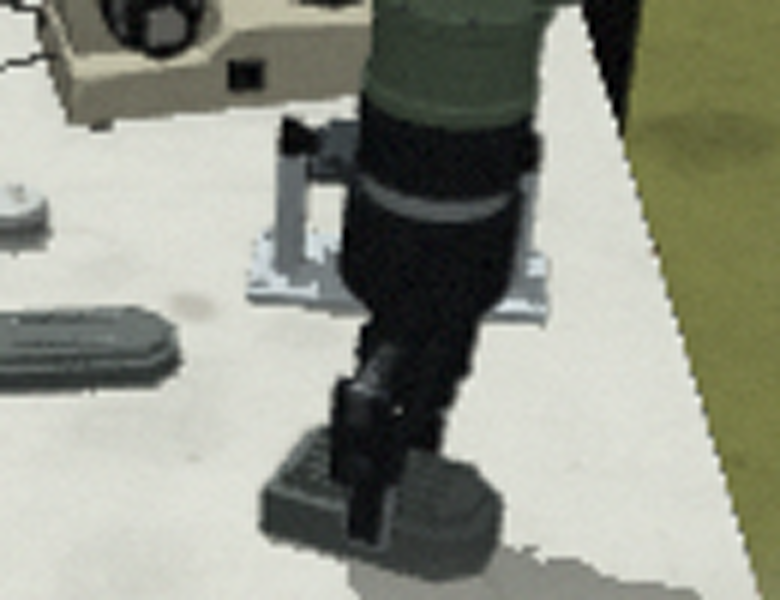

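```bash

python3 -m jog '[[[0,0,-15,0],[0,0,-35,0],[0,0,-35,0],[0,0,-35,0],[0,0,-20,0],[0,0,0,0]]]' 1 90; python3 - <<'E'
from h import *
to(465,-34,150,-170)
s=cam("side"); cv2.imwrite("pics/s5.png",big(s,300,90,130,100,6))
E
```

```text
t: 9.0
tool_pos: [412.4, 198.7, 154.1]
ee_rot: [0.016, 0.077, 0.997, 0.001]
contact_force: [0.4, 1.8, -0.9]
width: 55.8
t 9.00 pos [412.4 198.7 154.1] yaw 171.14 tilt 1.82 F [ 0.4  1.8 -0.9] w 55.8 q6 0.45
tool delta [ -87.7 -221.9    5.7] spin 341.14
```

View pics/s5.png

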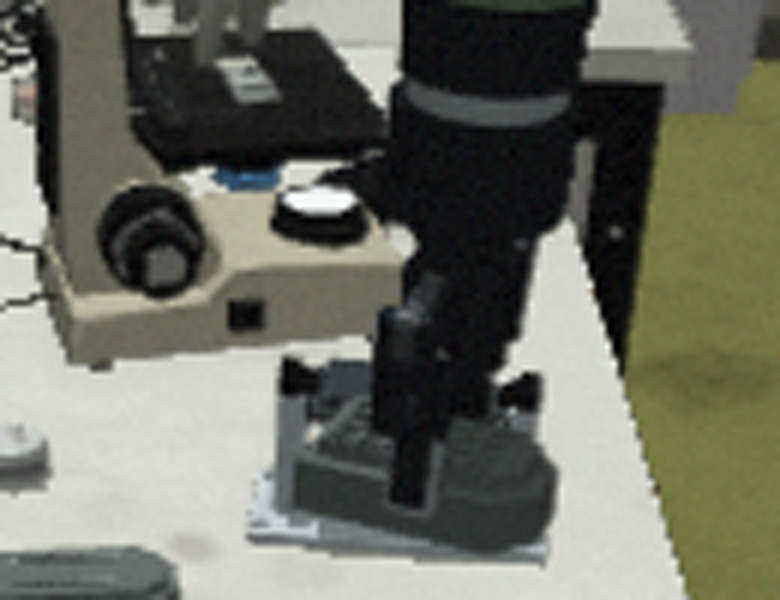

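```bash

python3 -m jog '[[[0,0,0,-6.3],[0,0,0,-6.3],[0,0,0,-6.3],[-1,-24,0,0],[-1,-24,0,0],[-1,-24,0,0],[-1,-24,0,0],[-1,-24,0,0],[-1,-24,0,0],[-1,-24,0,0],[-1,-24,0,0],[-1,-20,0,0],[-1,-10,0,0],[0,0,0,0]]]' 1 90; python3 - <<'E'
from h import *
to(465,-34,150,-170)
s=cam("side"); cv2.imwrite("pics/s6.png",big(s,320,110,100,80,8))
s=cam("top"); cv2.imwrite("pics/t6.png",big(s,390,160,100,80,8))
E
```

```text
t: 10.22
tool_pos: [454.4, -26.2, 132.4]
ee_rot: [0.001, -0.098, 0.995, 0.001]
contact_force: [0.2, 1.4, -0.9]
width: 55.5
t 10.22 pos [454.4 -26.2 132.4] yaw -168.72 tilt 0.17 F [ 0.2  1.4 -0.9] w 55.5 q6 -0.42
tool delta [ -8.9  -9.7 -17.6] spin 1.28
```

View pics/s6.png

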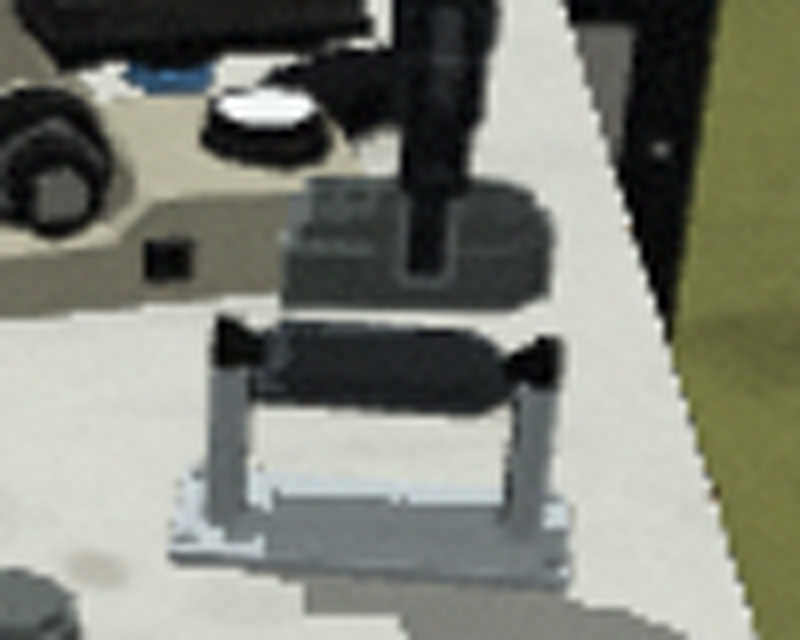

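View pics/t6.png

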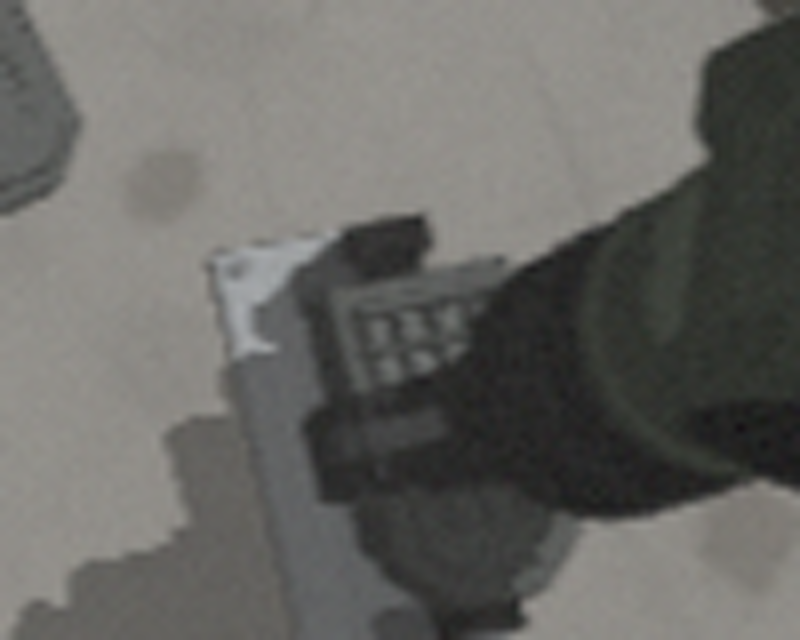

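```bash
python3 - <<'E'
from h import *
np.set_printoptions(precision=1,suppress=True)
s=cam("side");t=cam("top")
def S(p): return np.array(p)/8+[320,110]-.44
print("plate square near bottom corner",ray(s,S([284,303]),122.5), "ledge corner",ray(s,S([284,240]),149))
print("top: ledge sq near corner", ray(t,np.array([330,290])/8+[390,160]-.44,149),"far sq", ray(t,np.array([503,258])/8+[390,160]-.44,149))
# columns: near edges at z
print("caps z91 far(sq) outer near top",ray(s,S([213,318]),91),"chamf outer",ray(s,S([562,340]),91))
print("col sq: outer,inner near edge at base z8",ray(s,S([207,515]),8),ray(s,S([245,522]),8))
print("col ch: inner,outer base z8",ray(s,S([507,540]),8),ray(s,S([552,548]),8))
print("floor near bottom corners (z79-?)",ray(s,S([250,398]),75),ray(s,S([480,412]),75))
E
```

```text
plate square near bottom corner [[500.1   8.3 122.5]] ledge corner [[501.5   8.8 149. ]]
top: ledge sq near corner [[500.6  14.  149. ]] far sq [[510.3 -40.3 149. ]]
caps z91 far(sq) outer near top [[538.1 -34.2  91. ]] chamf outer [[399.2 -58.6  91. ]]
col sq: outer,inner near edge at base z8 [[532.7 -18.3   8. ]] [[516.1 -17.5   8. ]]
col ch: inner,outer base z8 [[409.3 -37.    8. ]] [[390.6 -36.3   8. ]]
floor near bottom corners (z79-?) [[513.2  -0.2  75. ]] [[423.4 -17.1  75. ]]
```

```bash

python3 -m jog '[[[-2.8,-3.7,0,1.4],[-2.8,-3.7,0,0],[-2.8,-3.7,0,0],[0,0,0,0]]]' 1 90; python3 - <<'E'
from h import *
to(465,-34,110,-170.3)
s=cam("side"); cv2.imwrite("pics/s7.png",big(s,320,110,100,80,8))
s=cam("top"); cv2.imwrite("pics/t7.png",big(s,390,160,100,80,8))
E
```

```text
t: 10.75
tool_pos: [464.6, -30.4, 133.4]
ee_rot: [0.002, -0.09, 0.996, 0.001]
contact_force: [-0.6, -0.2, -0.8]
width: 55.4
t 10.75 pos [464.6 -30.4 133.4] yaw -169.70 tilt 0.24 F [-0.6 -0.2 -0.8] w 55.4 q6 -0.41
tool delta [ 0.3 -3.6 23.4] spin 0.6
```

View pics/s7.png

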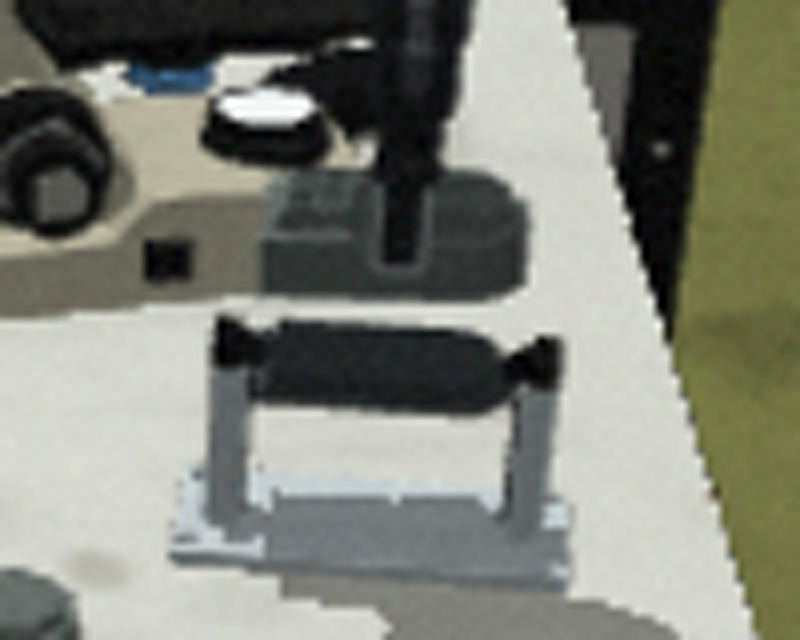

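View pics/t7.png

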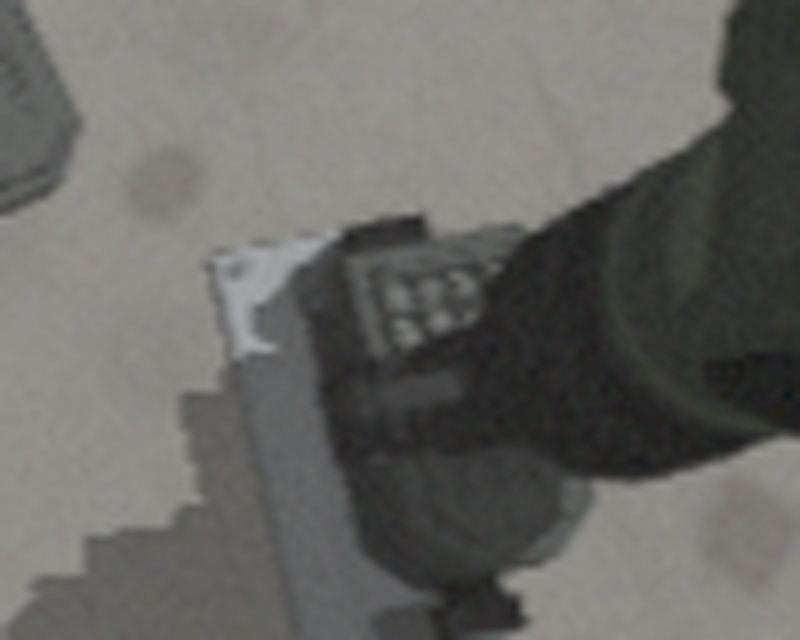

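```bash
python3 - <<'E'
from h import *
np.set_printoptions(precision=1,suppress=True)
s=cam("side");t=cam("top")
def px(P): return (proj(s,P)-[320,110]+.44)*8
def pt(P): return (proj(t,P)-[390,160]+.44)*8
c=np.array([464.6,-30.4]);a=np.radians(-169.9);u=np.array([np.cos(a),np.sin(a)]);v=np.array([-u[1],u[0]])
for nm,cc,zb in(("held",c,123.),("held lo",c,79.),("mag",np.array([465.3,-34.5]),79.)):
    for X in(-52,52):
      for Y in (-29,29):
        p=cc+u*X+v*Y; print(nm,X,Y,"bottom side",px([*p,zb])[0],"ledge top",pt([*p,zb+26])[0],"side ledge",px([*p,zb+26])[0])
m=np.array([465.3,-34.5])
for X in(-70,-54,54,70):
  for Y in(-12,12):
    p=m+u*X+v*Y; print("cap",X,Y,"side91",px([*p,91])[0],"top91",pt([*p,91])[0],"colbase side",px([*p,8])[0])
for X in(-82,82):
  for Y in(-37,37):
    p=m+u*X+v*Y; print("base",X,Y,"side8",px([*p,8])[0],"top8",pt([*p,8])[0])
E
```

```text
held -52 -29 bottom side [258.  297.1] ledge top [349.7 257.8] side ledge [261.6 235.3]
held -52 29 bottom side [267.3 236. ] ledge top [531.2 224.3] side ledge [270.8 176. ]
held 52 -29 bottom side [528.  313.6] ledge top [429.6 586.6] side ledge [535.2 251.3]
held 52 29 bottom side [526.5 251.2] ledge top [614.6 551.9] side ledge [533.3 190.8]
held lo -52 -29 bottom side [252.1 398.1] ledge top [312. 284.] side ledge [255.6 338.9]
held lo -52 29 bottom side [261.4 334.3] ledge top [485.7 252. ] side ledge [264.8 276.7]
held lo 52 -29 bottom side [516.3 415.4] ledge top [387.6 598.9] side ledge [523.2 355.7]
held lo 52 29 bottom side [515.2 350.2] ledge top [564.6 565.7] side ledge [521.8 292.2]
mag -52 -29 bottom side [252.9 393.3] ledge top [324.5 281.8] side ledge [256.3 334.3]
mag -52 29 bottom side [262.1 329.9] ledge top [498.2 249.7] side ledge [265.5 272.5]
mag 52 -29 bottom side [516.3 410.5] ledge top [400.4 596.6] side ledge [523.2 351. ]
mag 52 29 bottom side [515.2 345.8] ledge top [577.3 563.4] side ledge [521.8 287.9]
cap -70 -12 side91 [212.5 344.5] top91 [350.5 227.9] colbase side [203.6 524.1]
cap -70 12 side91 [217.  318.7] top91 [421.1 214.9] colbase side [208.1 496.4]
cap -54 -12 side91 [252.3 347. ] top91 [361.8 274.6] colbase side [241.9 526.8]
cap -54 12 side91 [256.2 321.1] top91 [432.7 261.5] colbase side [245.8 499. ]
cap 54 -12 side91 [524.2 364.3] top91 [440.3 596.8] colbase side [503.3 545.3]
cap 54 12 side91 [523.6 337.8] top91 [512.5 583.2] colbase side [503.1 516.9]
cap 70 -12 side91 [565.  366.8] top91 [452.2 645.6] colbase side [542.5 548.1]
cap 70 12 side91 [563.7 340.3] top91 [524.6 631.9] colbase side [541.6 519.6]
base -82 -37 side8 [169.7 551.8] top8 [209.7 255.3]
base -82 37 side8 [185.  466.5] top8 [411.3 218.2]
base 82 -37 side8 [573.4 580.9] top8 [316.2 709.4]
base 82 37 side8 [569.3 492.8] top8 [523.1 670.4]
```

```bash

python3 -m jog '[[[-0.5,-2.2,3,0.4],[0,-2,10,0],[0,0,10,0],[0,0,6,0],[0,0,0,0]]]' 1 90; python3 - <<'E'
from h import *
to(465.3,-34.5,90,-170)
s=cam("side"); cv2.imwrite("pics/s8.png",big(s,320,110,100,80,8))
E
```

```text
t: 11.37
tool_pos: [465.1, -34.6, 103.2]
ee_rot: [0.002, -0.085, 0.996, 0.001]
contact_force: [1.2, -0.3, 0.3]
width: 55.2
t 11.37 pos [465.1 -34.6 103.2] yaw -170.20 tilt 0.25 F [ 1.2 -0.3  0.3] w 55.2 q6 -0.41
tool delta [-0.2  0.1 13.2] spin -0.2
```

View pics/s8.png

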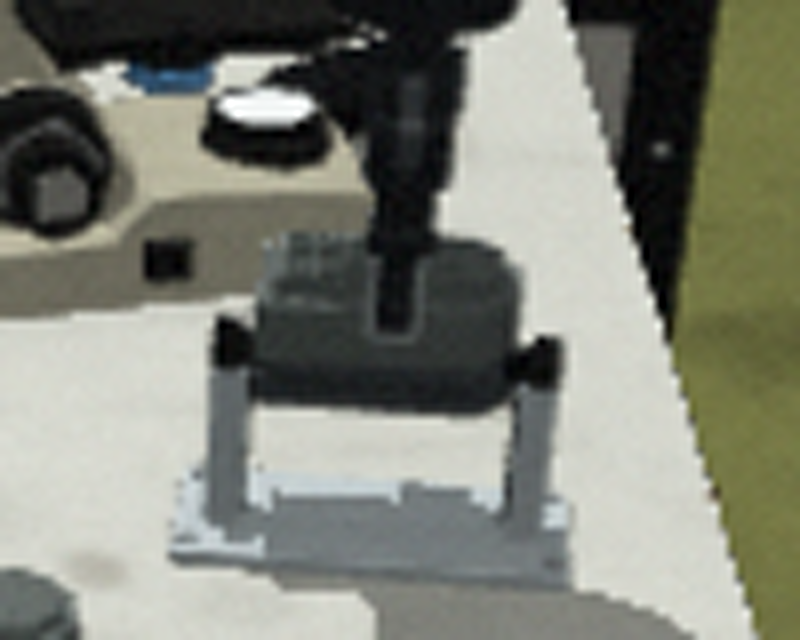

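```bash

python3 -m jog '[[[0,0,4,0],[0,0,4,0],[0,0,4,0],[0,0,4,0]]]' 1 120; python3 - <<'E'
from h import *
to(465.3,-34.5,60,-170)
s=cam("side"); cv2.imwrite("pics/s9.png",big(s,320,110,100,80,8))
E
```

```text
t: 11.75
tool_pos: [466.1, -35.1, 88.3]
ee_rot: [0.003, -0.085, 0.996, 0.0]
contact_force: [-1.5, 0.2, 2.8]
width: 54.5
t 11.75 pos [466.1 -35.1  88.3] yaw -170.21 tilt 0.33 F [-1.5  0.2  2.8] w 54.5 q6 -0.41
tool delta [ 0.8  0.7 28.3] spin -0.21
```

View pics/s9.png

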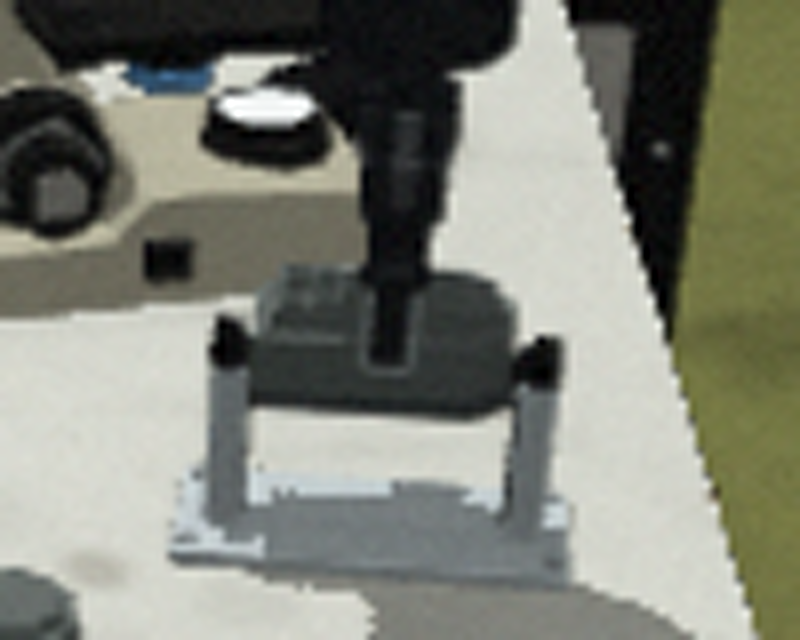

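```bash

python3 -m jog '[[[0,0,4,0],[0,0,4,0],[0,0,4,0],[0,0,4,0]]]' 1 120; python3 - <<'E'
from h import *
to(465.3,-34.5,58,-170)
E
python3 -m jog '[[[0,0,4,0],[0,0,4,0],[0,0,4,0]]]' 1 120; python3 - <<'E'
from h import *
to(465.3,-34.5,58,-170)
s=cam("side"); cv2.imwrite("pics/s10.png",big(s,320,110,100,80,8))
E
```

```text
t: 12.13
tool_pos: [466.3, -35.1, 71.2]
ee_rot: [0.003, -0.085, 0.996, 0.0]
contact_force: [-1.9, 0.1, 4.0]
width: 54.7
t 12.13 pos [466.3 -35.1  71.2] yaw -170.20 tilt 0.37 F [-1.9  0.1  4. ] w 54.7 q6 -0.41
tool delta [ 0.9  0.8 13.2] spin -0.2
t: 12.38
tool_pos: [466.3, -35.1, 58.0]
ee_rot: [0.003, -0.085, 0.996, 0.0]
contact_force: [-2.2, -1.4, 4.5]
width: 55.0
t 12.38 pos [466.3 -35.1  58. ] yaw -170.20 tilt 0.37 F [-2.2 -1.4  4.5] w 55.0 q6 -0.41
tool delta [0.9 0.8 0. ] spin -0.2
```

View pics/s10.png

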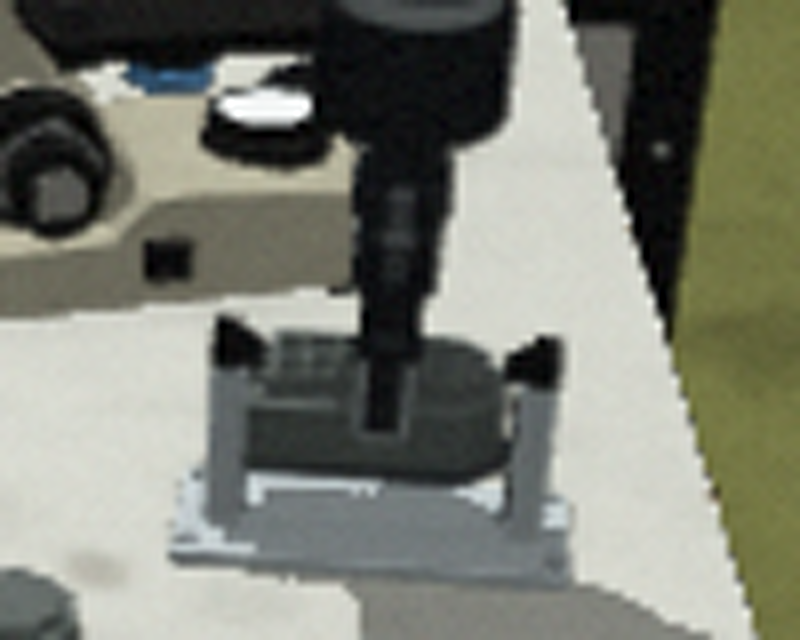

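```bash

python3 -m jog '[[[0,0,0,0],[0,0,0,0],[0,0,0,0],[0,0,0,0]]]' 0 90; python3 - <<'E'
from h import *
to(465.3,-34.5,58,-170)
s=cam("side"); cv2.imwrite("pics/s11.png",big(s,320,110,100,80,8))
E
```

```text
t: 12.77
tool_pos: [466.8, -34.9, 56.3]
ee_rot: [0.003, -0.085, 0.996, 0.001]
contact_force: [-0.9, -0.2, 0.2]
width: 85.3
t 12.77 pos [466.8 -34.9  56.3] yaw -170.21 tilt 0.39 F [-0.9 -0.2  0.2] w 85.3 q6 -0.41
tool delta [ 1.4  0.7 -1.7] spin -0.21
```

View pics/s11.png

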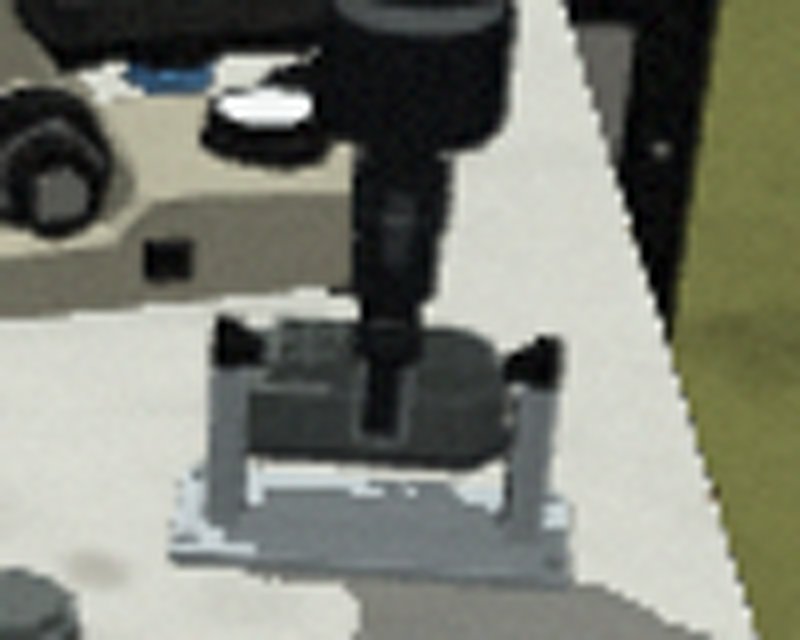

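```bash

python3 -m jog '[[[0,0,-20,0],[0,0,-35,0],[0,0,-35,0],[0,0,-20,6],[-7,28,0,0],[-7,30,0,0],[-7,30,0,0],[-7,30,0,0],[-7,30,0,0],[-7,30,0,0],[-7,30,0,0],[-7,30,0,0],[-7,30,0,0],[-7,30,0,0],[-7,30,0,0],[-7,30,0,0],[-7,20,0,0],[0,0,0,0]]]' 0; python3 - <<'E'
from h import *
to(534.3,366.7,100,-176.2)
E
```

```text
t: 14.32
tool_pos: [540.6, 366.1, 176.0]
ee_rot: [0.008, -0.027, 1.0, 0.002]
contact_force: [-0.1, -0.5, 1.2]
width: 85.3
t 14.32 pos [540.6 366.1 176. ] yaw -176.90 tilt 0.93 F [-0.1 -0.5  1.2] w 85.3 q6 0.43
tool delta [ 7.5  0.6 75.9] spin -0.7
```

```bash

python3 -m jog '[[[3,0,16,-0.7],[3,0.5,16,0],[1,0,16,0],[0,0,16,0],[0,0,16,0],[0,0,16,0],[0,0,16,0],[0,0,16,0],[0,0,14,0],[0,0,0,0]]]' 0; python3 - <<'E'
from h import *
to(534.3,366.7,3,-176.2)
s=cam("side"); cv2.imwrite("pics/s12.png",big(s,240,170,130,100,6))
E
```

```text
t: 15.15
tool_pos: [535.4, 365.5, 28.7]
ee_rot: [0.009, -0.034, 0.999, 0.002]
contact_force: [-1.4, -1.0, -0.7]
width: 85.5
t 15.15 pos [535.4 365.5  28.7] yaw -176.07 tilt 1.03 F [-1.4 -1.  -0.7] w 85.5 q6 0.42
tool delta [ 1.4  1.2 25.6] spin 0.13
```

View pics/s12.png

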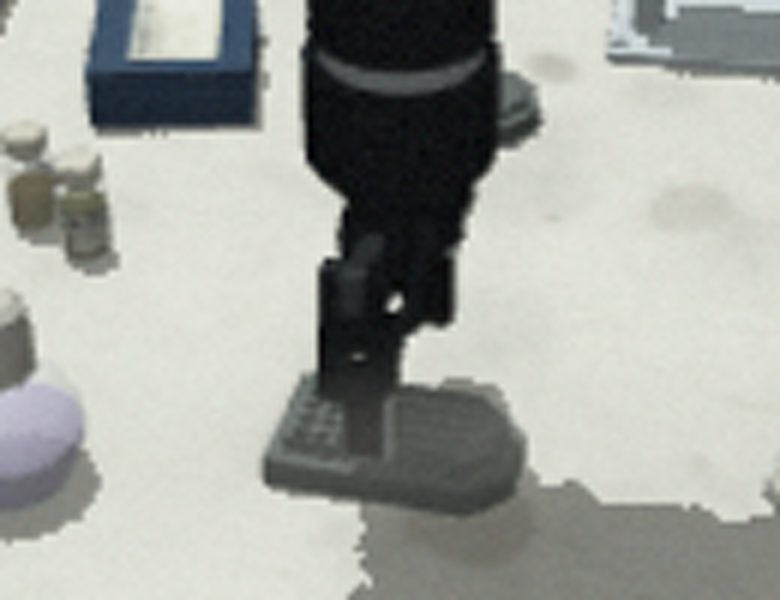

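```bash

python3 -m jog '[[[1,1,9,0],[0.5,0,8,0],[0,0,6,0],[0,0,0,0]]]' 0;  python3 -c "
from h import *
to(534.3,366.7,3,-176.2)"
```

```text
t: 15.53
tool_pos: [536.6, 367.2, 8.2]
ee_rot: [0.011, -0.034, 0.999, 0.003]
contact_force: [-0.6, 0.1, 0.2]
width: 85.4
t 15.53 pos [536.6 367.2   8.2] yaw -176.12 tilt 1.34 F [-0.6  0.1  0.2] w 85.4 q6 0.42
tool delta [ 2.4 -0.3  5.1] spin 0.08
```

```bash

python3 -m jog '[[[1,0,5,0],[1,0,1.5,0]]]' 0;  python3 -c "
from h import *
to(534.3,366.7,3,-176.2)"
python3 -m jog '[[[0,0,0,0],[0,0,0,0],[0,0,0.3,0],[0,0,0.3,0],[0,0,0,0],[0,0,0,0]]]' 1 60;  python3 - <<'E'
from h import *
to(534.3,366.7,3,-176.2)
s=cam("side"); cv2.imwrite("pics/s13.png",big(s,240,170,130,100,6))
E
```

```text
t: 15.7
tool_pos: [535.4, 367.4, 1.9]
ee_rot: [0.012, -0.034, 0.999, 0.003]
contact_force: [-0.3, 0.1, 0.1]
width: 85.3
t 15.70 pos [535.4 367.4   1.9] yaw -176.12 tilt 1.42 F [-0.3  0.1  0.1] w 85.3 q6 0.42
tool delta [ 1.1 -0.6 -1.2] spin 0.08
t: 16.2
tool_pos: [536.0, 368.0, 2.8]
ee_rot: [0.013, -0.034, 0.999, 0.004]
contact_force: [0.7, 0.3, -1.4]
width: 56.3
t 16.20 pos [536.  368.    2.8] yaw -176.09 tilt 1.54 F [ 0.7  0.3 -1.4] w 56.3 q6 0.42
tool delta [ 1.8 -1.2 -0.3] spin 0.11
```

View pics/s13.png

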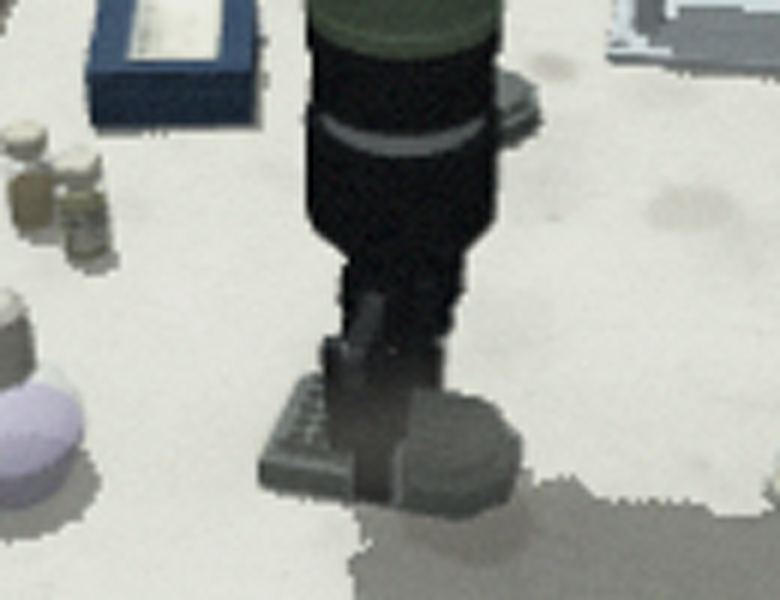

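```bash

python3 -m jog '[[[0,0,-15,0],[0,0,-35,0],[0,0,-35,0],[0,0,-35,0],[0,0,-30,-5.9],[10.6,-25,0,0],[10.6,-29,0,0],[10.6,-29,0,0],[10.6,-29,0,0],[10.6,-29,0,0],[10.6,-29,0,0],[10.6,-29,0,0],[10.6,-29,0,0],[10.6,-29,0,0],[10.6,-29,0,0],[10,-29,0,0],[8,-25,0,0],[5,-15,0,0],[0,0,0,0]]]' 1 90; python3 - <<'E'
from h import *
to(465.7,-34.6,130,-170.2)
E
```

```text
t: 17.83
tool_pos: [464.9, -19.9, 154.8]
ee_rot: [0.015, -0.091, 0.996, 0.002]
contact_force: [-0.3, 0.1, -1.4]
width: 55.2
t 17.83 pos [464.9 -19.9 154.8] yaw -169.58 tilt 1.78 F [-0.3  0.1 -1.4] w 55.2 q6 -0.39
tool delta [  2.6 -14.6  24.7] spin 0.62
```

```bash

python3 -m jog '[[[0.9,-5,10,0.6],[0.9,-5,10,0],[0.9,-4.6,6,0],[0,0,0,0]]]' 1 90; python3 - <<'E'
from h import *
to(465.7,-34.6,100,-170.2)
s=cam("side"); cv2.imwrite("pics/s14.png",big(s,320,110,100,80,8))
s=cam("top"); cv2.imwrite("pics/t14.png",big(s,390,160,100,80,8))
E
```

```text
t: 18.17
tool_pos: [466.3, -35.0, 128.8]
ee_rot: [0.017, -0.084, 0.996, 0.003]
contact_force: [-0.8, 0.2, -1.3]
width: 55.6
t 18.17 pos [466.3 -35.  128.8] yaw -170.35 tilt 1.95 F [-0.8  0.2 -1.3] w 55.6 q6 -0.41
tool delta [ 1.5  0.4 28.7] spin -0.15
```

View pics/s14.png

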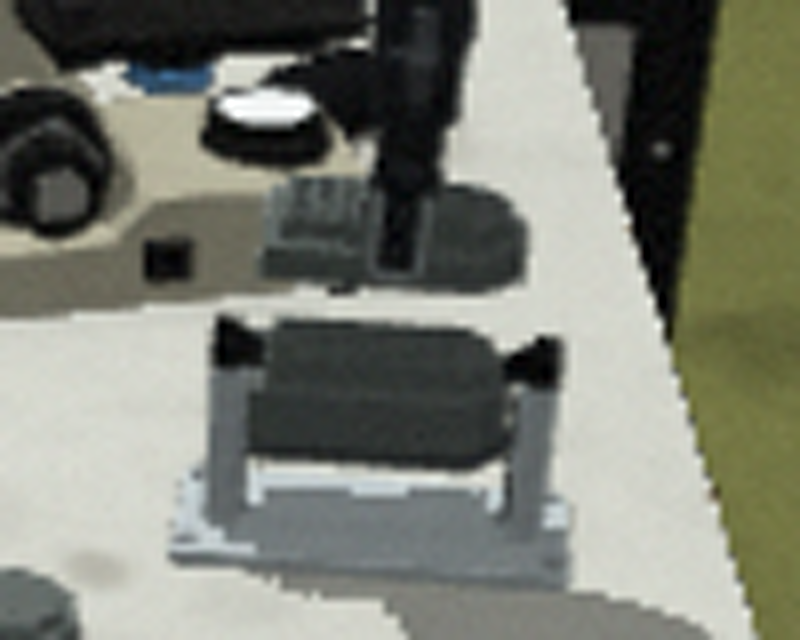

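View pics/t14.png

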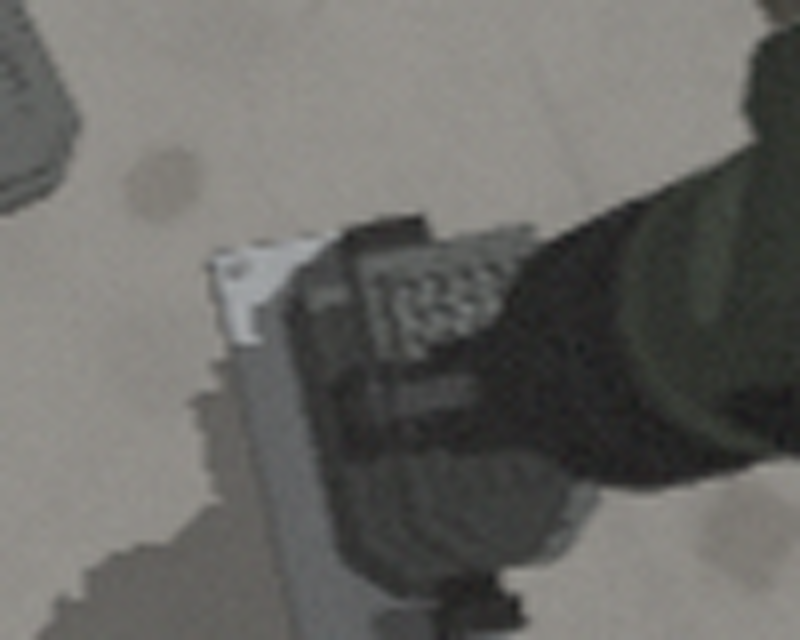

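```bash

python3 -m jog '[[[0.5,0,10,0],[0.3,0,10,0],[0,0,7,0],[0,0,0,0]]]' 1 120; python3 - <<'E'
from h import *
to(465.7,-34.6,61,-170.2)
s=cam("side"); cv2.imwrite("pics/s15.png",big(s,320,110,100,80,8))
E
```

```text
t: 18.6
tool_pos: [468.9, -32.4, 103.9]
ee_rot: [0.019, -0.086, 0.996, 0.003]
contact_force: [-0.8, -0.5, -1.0]
width: 54.0
t 18.60 pos [468.9 -32.4 103.9] yaw -170.10 tilt 2.22 F [-0.8 -0.5 -1. ] w 54.0 q6 -0.41
tool delta [ 5.2 -1.7 42.7] spin 0.1
```

View pics/s15.png

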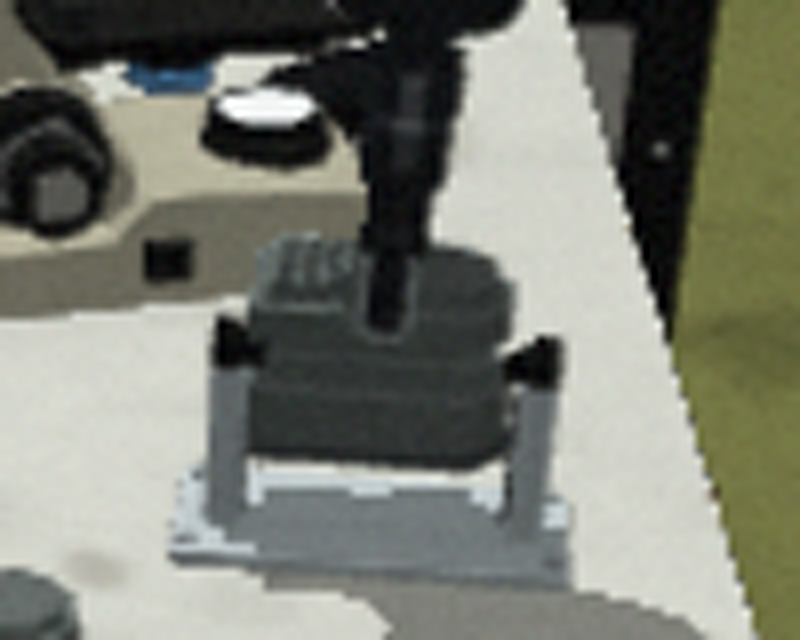

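```bash

python3 -m jog '[[[2,-1,0,0],[2,-0.5,0,0],[0,0,0,0]]]' 1 120; python3 - <<'E'
from h import *
to(465.7,-34.6,61,-170.2)
s=cam("side"); cv2.imwrite("pics/s16.png",big(s,320,110,100,80,8))
E
```

```text
t: 18.9
tool_pos: [466.0, -34.3, 105.5]
ee_rot: [0.02, -0.087, 0.996, 0.002]
contact_force: [-0.4, -0.6, -0.2]
width: 54.6
t 18.90 pos [466.  -34.3 105.5] yaw -170.02 tilt 2.31 F [-0.4 -0.6 -0.2] w 54.6 q6 -0.42
tool delta [ 2.1 -0.3 44.4] spin 0.18
```

View pics/s16.png

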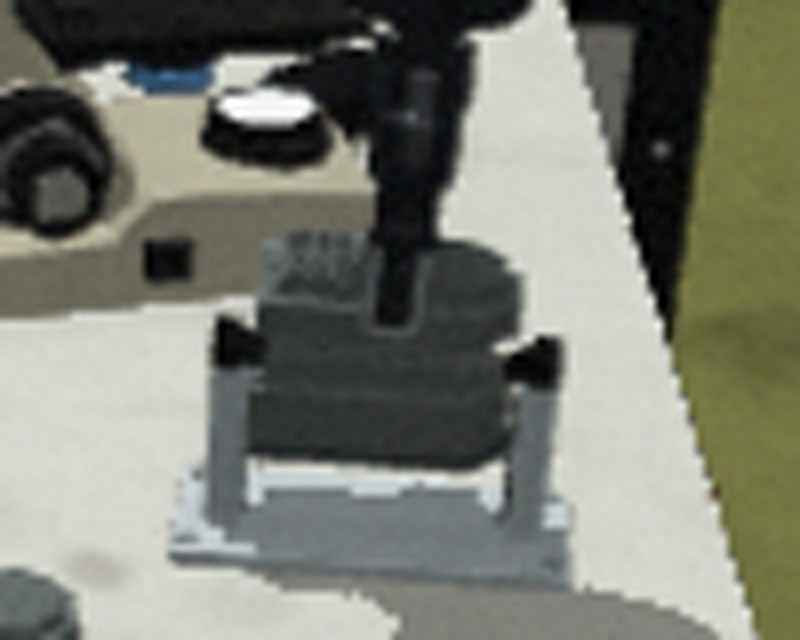

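```bash

python3 -m jog '[[[0.3,0,5,0],[0.3,0,5,0],[0.3,0,4,0],[0.2,0,4,0]]]' 1 120; python3 - <<'E'
from h import *
to(465.7,-34.6,61,-170.2)
s=cam("side"); cv2.imwrite("pics/s17.png",big(s,320,110,100,80,8))
E
```

```text
t: 19.28
tool_pos: [467.2, -34.8, 87.6]
ee_rot: [0.022, -0.087, 0.996, 0.002]
contact_force: [-1.3, 0.1, 2.9]
width: 54.5
t 19.28 pos [467.2 -34.8  87.6] yaw -170.05 tilt 2.53 F [-1.3  0.1  2.9] w 54.5 q6 -0.42
tool delta [ 2.6  0.5 26.5] spin 0.15
```

View pics/s17.png

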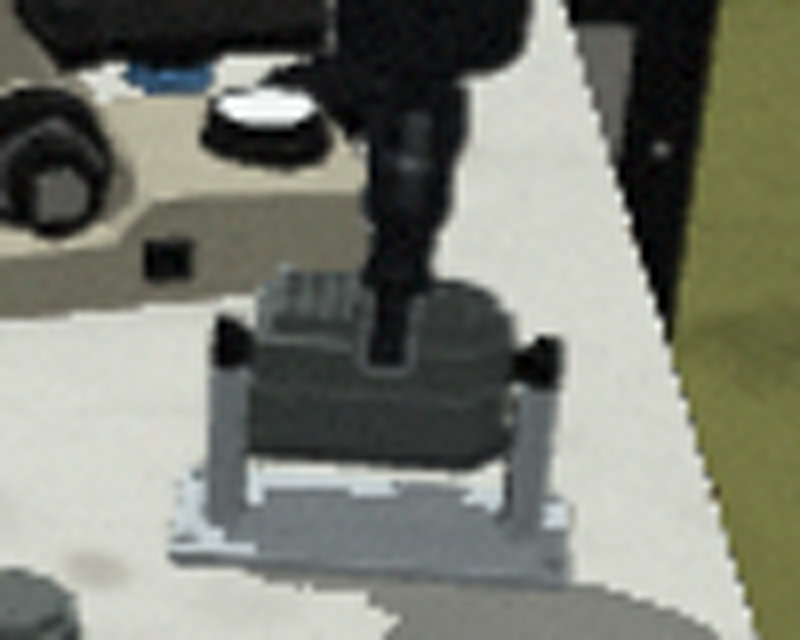

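```bash

python3 -m jog '[[[0.2,0,5,0],[0.2,0,5,0],[0.2,0,4,0],[0.2,0,4,0]]]' 1 120; python3 - <<'E'
from h import *
to(465.7,-34.6,61,-170.2)
E
python3 -m jog '[[[0.1,0,4,0],[0.1,0,4,0]]]' 1 120; python3 - <<'E'
from h import *
to(465.7,-34.6,61,-170.2)
s=cam("side"); cv2.imwrite("pics/s18.png",big(s,320,110,100,80,8))
E
```

```text
t: 19.67
tool_pos: [467.8, -35.0, 69.0]
ee_rot: [0.022, -0.086, 0.996, 0.002]
contact_force: [-0.9, 0.4, 5.6]
width: 54.3
t 19.67 pos [467.8 -35.   69. ] yaw -170.08 tilt 2.58 F [-0.9  0.4  5.6] w 54.3 q6 -0.42
tool delta [2.3 0.8 7.9] spin 0.12
t: 19.83
tool_pos: [467.8, -35.0, 60.4]
ee_rot: [0.022, -0.086, 0.996, 0.002]
contact_force: [-1.8, 0.4, 5.1]
width: 54.2
t 19.83 pos [467.8 -35.   60.4] yaw -170.08 tilt 2.56 F [-1.8  0.4  5.1] w 54.2 q6 -0.42
tool delta [ 1.9  0.7 -0.6] spin 0.12
```

View pics/s18.png

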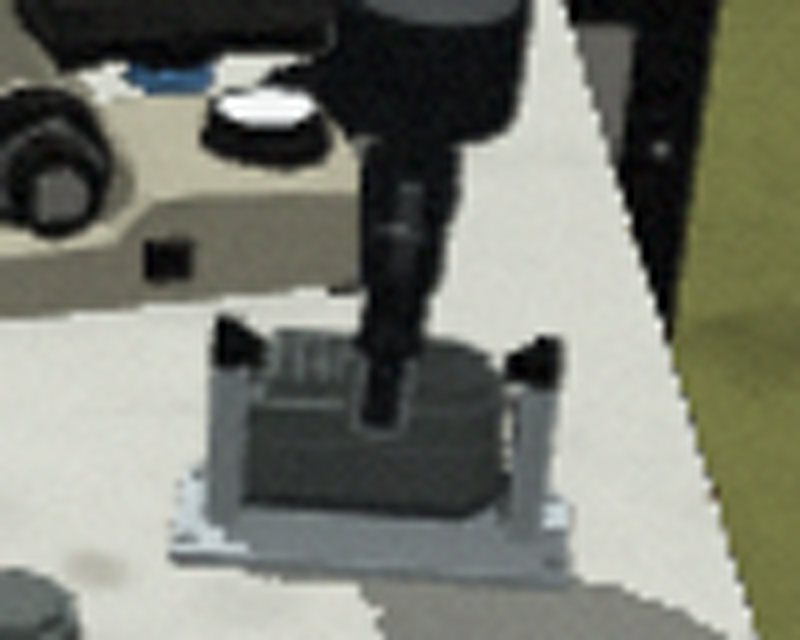

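```bash

python3 -m jog '[[[0,0,0,0],[0,0,0,0],[0,0,0,0],[0,0,0,0]]]' 0 90; python3 - <<'E'
from h import *
to(465.3,-34.5,58,-170)
s=cam("side"); cv2.imwrite("pics/s19.png",big(s,320,110,100,80,8))
E
```

```text
t: 20.22
tool_pos: [467.5, -34.9, 58.8]
ee_rot: [0.022, -0.087, 0.996, 0.002]
contact_force: [0.4, 0.2, 0.7]
width: 85.4
t 20.22 pos [467.5 -34.9  58.8] yaw -170.06 tilt 2.50 F [0.4 0.2 0.7] w 85.4 q6 -0.42
tool delta [2.2 0.7 0.7] spin -0.06
```

View pics/s19.png

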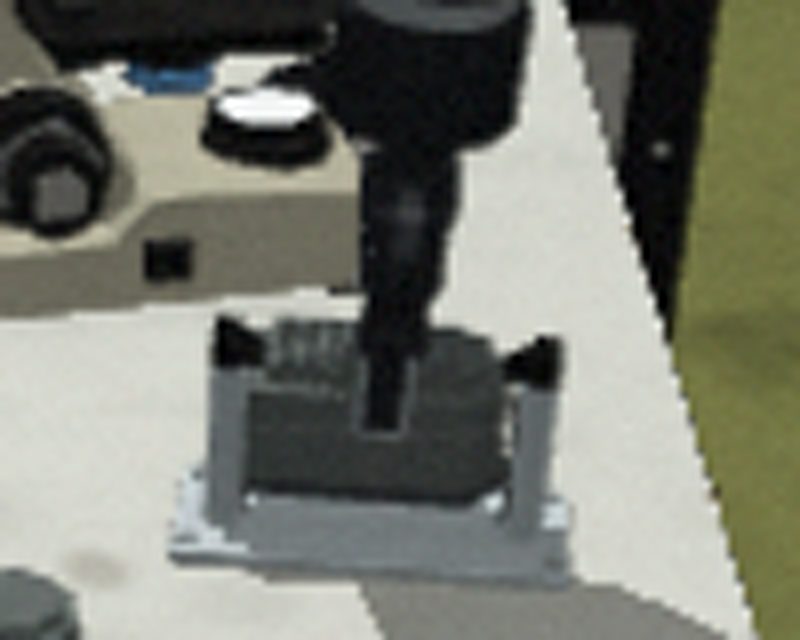

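```bash

python3 -m jog '[[[0,0,-20,0],[0,0,-35,0],[0,0,-35,0],[0,0,-25,0]]]' 0; python3 - <<'E'
from h import *
np.set_printoptions(precision=1,suppress=True)
t=cam("top"); s=cam("side")
f=cv2.imread("pics/top0.png")[140:195,360:410]; cv2.imwrite("pics/cv.png",cv2.resize(f,None,fx=10,fy=10,interpolation=cv2.INTER_CUBIC))
cv2.imwrite("pics/cvs.png",big(s,285,165,60,40,12))
E
```

```text
t: 20.6
tool_pos: [457.3, -34.5, 171.8]
ee_rot: [0.015, -0.087, 0.996, 0.004]
contact_force: [0.4, 0.1, -0.4]
width: 85.6
```

View pics/cv.png

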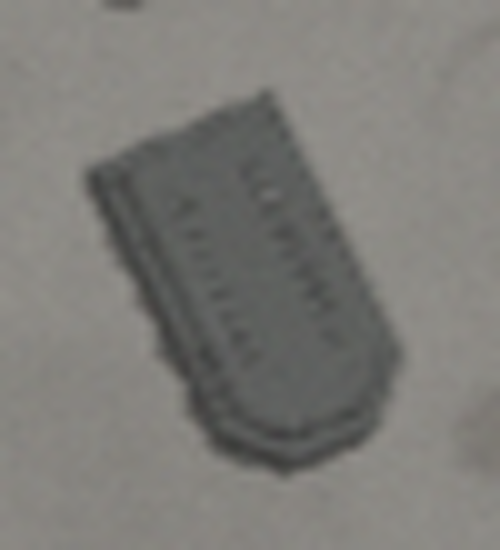

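View pics/cvs.png

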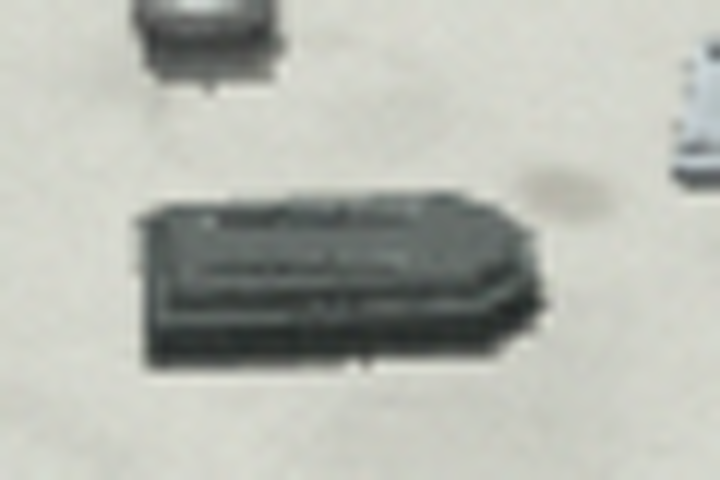

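```bash
python3 - <<'E'
from h import *
np.set_printoptions(precision=1,suppress=True)
t=cam("top"); s=cam("side")
A=ray(t,np.array([[268,92],[400,350],[95,172]])/10+[360,140]-.45,14); d=A[1]-A[0]
print(A[:,:2],np.linalg.norm(d),np.degrees(np.arctan2(d[1],d[0])),np.linalg.norm(A[2]-A[0]))
B=ray(s,np.array([[148,362],[492,351]])/12+[285,165]-.46,0); d=B[1]-B[0]
print(B[:,:2],np.linalg.norm(d),np.degrees(np.arctan2(d[1],d[0])))
for yaw in(-155.6,-156.5):
    a=np.radians(yaw);u=np.array([np.cos(a),np.sin(a)]);v=np.array([-u[1],u[0]])
    print(yaw,"ctr from side",B[0,:2]+52*u+29*v,"from top",A[0,:2]+52*u-29*v)
to(607.2,102.7,120,-155.8)
E
```

```text
[[665.7  96.7]
 [588.3  61.8]
 [642.  147.7]] 84.95687719432831 -155.68893877283827 56.218408480119265
[[646.4 142.5]
 [563.2 109.3]] 89.57152643588608 -158.28152246511894
-155.6 ctr from side [611.   94.6] from top [606.4 101.7]
-156.5 ctr from side [610.3  95.1] from top [606.4 102.6]
t 20.80 pos [457.8 -34.7 170.1] yaw -170.08 tilt 1.85 F [ 0.2  0.5 -0.4] w 85.8 q6 -0.42
tool delta [-169.2  109.3   56.1] spin -14.28
```

```bash

python3 -m jog '[[[0,0,0,-7],[0,0,0,-7],[-15,5,0,0],[-18,6,0,0],[-18,6,0,0],[-18,6,0,0],[-18,6,0,0],[-18,6,0,0],[-18,6,0,0],[-18,6,0,0],[-18,6,0,0],[-15,5,0,0],[-8,3,0,0],[0,0,0,0]]]' 0; python3 - <<'E'
from h import *
to(608,101.5,60,-156)
E
```

```text
t: 21.97
tool_pos: [587.8, 103.6, 147.0]
ee_rot: [-0.004, -0.212, 0.977, 0.008]
contact_force: [-0.9, -0.6, 0.2]
width: 85.2
t 21.97 pos [587.8 103.6 147. ] yaw -155.52 tilt 0.98 F [-0.9 -0.6  0.2] w 85.2 q6 -0.38
tool delta [-17.9 -11.7  86.8] spin 0.48
```

```bash

python3 -m jog '[[[-5,-4,16,0.5],[-5,-4,16,0],[-5,-3,16,0],[-2,0,16,0],[0,0,16,0],[0,0,16,0],[0,0,10,0],[0,0,0,0]]]' 0; python3 - <<'E'
from h import *
to(608,101.5,3,-156)
s=cam("side"); cv2.imwrite("pics/s20.png",big(s,265,120,100,80,8))
E
```

```text
t: 22.63
tool_pos: [598.1, 97.4, 29.6]
ee_rot: [-0.011, -0.206, 0.978, 0.007]
contact_force: [-0.6, 0.3, -0.6]
width: 85.2
t 22.63 pos [598.1  97.4  29.6] yaw -156.17 tilt 1.52 F [-0.6  0.3 -0.6] w 85.2 q6 -0.38
tool delta [-11.2  -0.8  26.4] spin -0.17
```

View pics/s20.png

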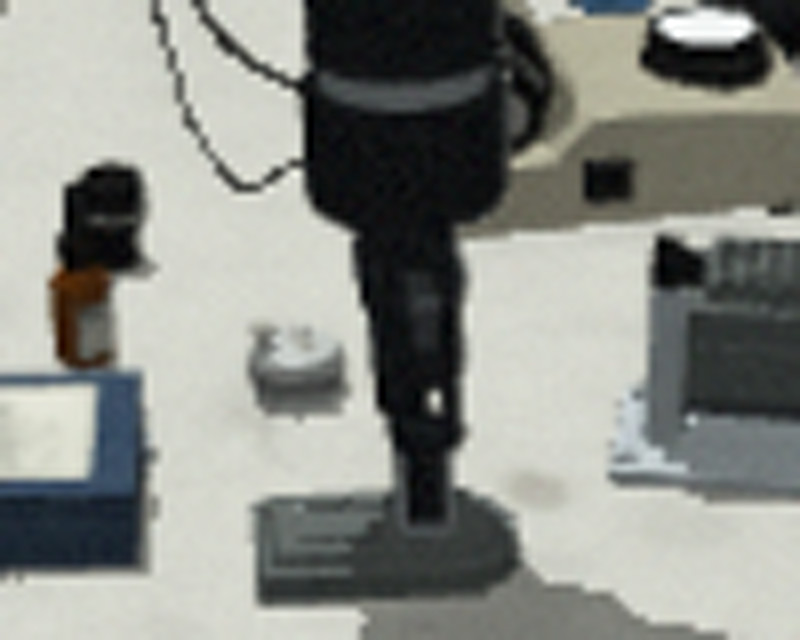

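```bash

python3 -m jog '[[[-5.5,-0.5,6,0],[-5.5,0,8,0],[0,0,6,0],[0,0,0,0]]]' 0; python3 - <<'E'
from h import *
to(608,101.5,3,-156)
s=cam("side"); cv2.imwrite("pics/s21.png",big(s,265,120,100,80,8))
E
```

```text
t: 23.02
tool_pos: [610.8, 101.5, 11.1]
ee_rot: [-0.009, -0.206, 0.978, 0.007]
contact_force: [-0.6, 1.0, -0.2]
width: 85.4
t 23.02 pos [610.8 101.5  11.1] yaw -156.22 tilt 1.29 F [-0.6  1.  -0.2] w 85.4 q6 -0.37
tool delta [2.5 1.  8.1] spin -0.22
```

View pics/s21.png

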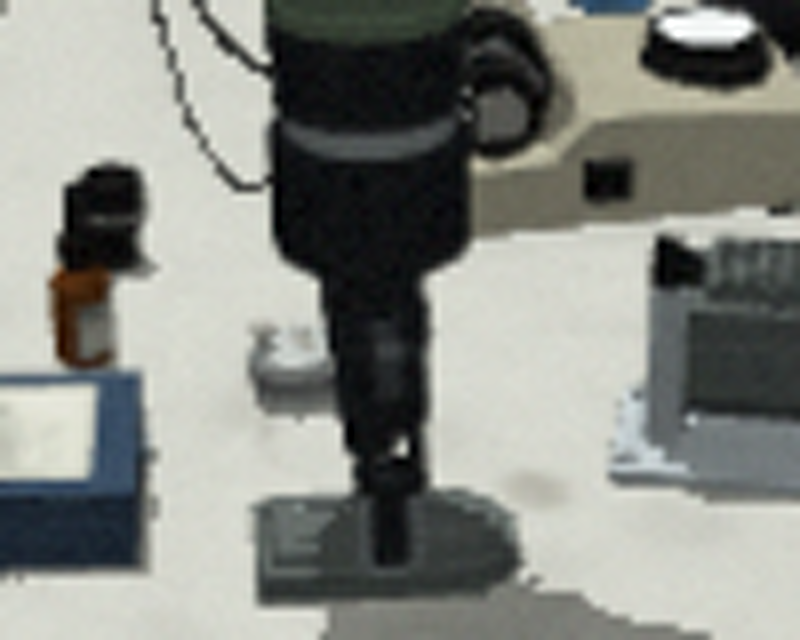

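```bash

python3 -m jog '[[[0.5,0.5,6,0],[0.5,0,5,0],[0,0,1,0]]]' 0;  python3 -c "
from h import *
to(608,101.5,3,-156)"
python3 -m jog '[[[0,0,0,0],[0,0,0,0],[0,0,0.3,0],[0,0,0.3,0],[0,0,0,0],[0,0,0,0]]]' 1 60;  python3 - <<'E'
from h import *
to(608,101.5,3,-156)
s=cam("side"); cv2.imwrite("pics/s22.png",big(s,265,120,100,80,8))
E
```

```text
t: 23.32
tool_pos: [611.0, 102.0, -0.1]
ee_rot: [-0.007, -0.206, 0.978, 0.007]
contact_force: [-0.5, -0.5, -0.1]
width: 85.5
t 23.32 pos [ 6.11e+02  1.02e+02 -1.00e-01] yaw -156.19 tilt 1.12 F [-0.5 -0.5 -0.1] w 85.5 q6 -0.37
tool delta [ 3.   0.8 -3.1] spin -0.19
t: 23.82
tool_pos: [611.1, 102.1, 0.2]
ee_rot: [-0.007, -0.206, 0.978, 0.007]
contact_force: [-0.4, -0.3, -0.6]
width: 56.3
t 23.82 pos [6.111e+02 1.021e+02 2.000e-01] yaw -156.19 tilt 1.09 F [-0.4 -0.3 -0.6] w 56.3 q6 -0.37
tool delta [ 3.1  0.8 -2.8] spin -0.19
```

View pics/s22.png

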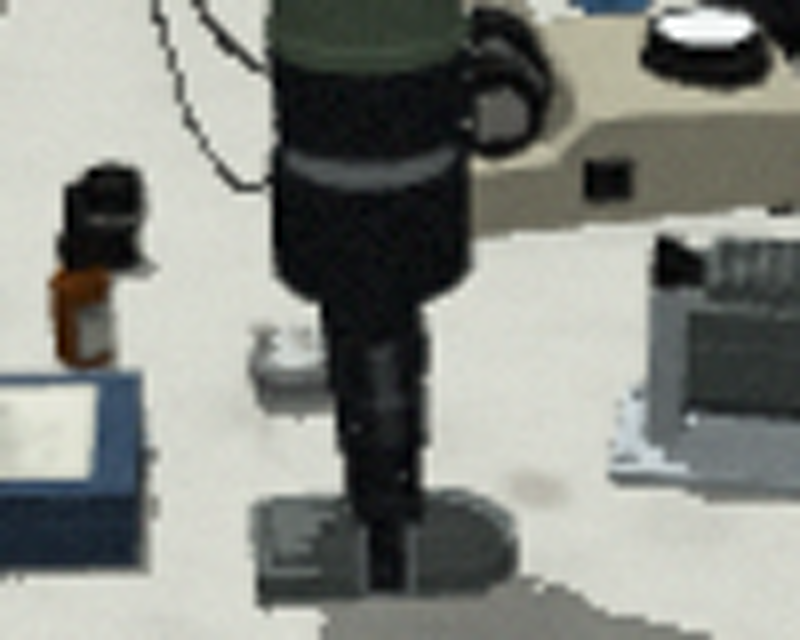

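```bash

python3 -m jog '[[[0,0,-15,0],[0,0,-35,0],[0,0,-35,0],[0,0,-35,0],[0,0,-30,0],[0,0,0,7],[0,0,0,7],[12,-8,0,0],[15.5,-11,0,0],[15.5,-11,0,0],[15.5,-11,0,0],[15.5,-11,0,0],[15.5,-11,0,0],[15.5,-11,0,0],[15.5,-11,0,0],[15.5,-11,0,0],[10,-8,0,0],[5,-5,0,0],[0,0,0,0]]]' 1 90; python3 - <<'E'
from h import *
to(465.7,-34.6,130,-170.2)
E
```

```text
t: 25.45
tool_pos: [474.4, -35.8, 157.1]
ee_rot: [-0.008, -0.08, 0.997, 0.006]
contact_force: [0.9, -0.4, -0.5]
width: 55.4
t 25.45 pos [474.4 -35.8 157.1] yaw -170.78 tilt 1.16 F [ 0.9 -0.4 -0.5] w 55.4 q6 -0.40
tool delta [ 8.   2.2 27.2] spin -0.58
```

```bash

python3 -m jog '[[[3,1,10,-0.6],[3,1,10,0],[2,0.2,8,0],[0,0,0,0]]]' 1 90; python3 - <<'E'
from h import *
to(465.7,-34.6,100,-170.2)
s=cam("side"); cv2.imwrite("pics/s23.png",big(s,320,110,100,80,8))
s=cam("top"); cv2.imwrite("pics/t23.png",big(s,390,160,100,80,8))
E
```

```text
t: 25.78
tool_pos: [468.9, -34.4, 129.3]
ee_rot: [-0.005, -0.086, 0.996, 0.006]
contact_force: [-1.4, -0.2, -0.5]
width: 55.1
t 25.78 pos [468.9 -34.4 129.3] yaw -170.16 tilt 0.93 F [-1.4 -0.2 -0.5] w 55.1 q6 -0.41
tool delta [ 2.9 -0.  29.3] spin 0.04
```

View pics/s23.png

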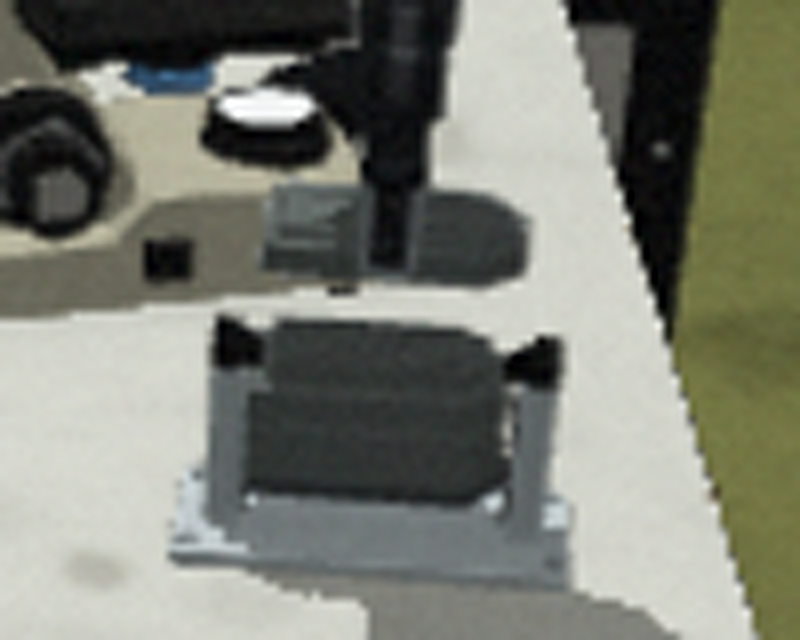

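View pics/t23.png

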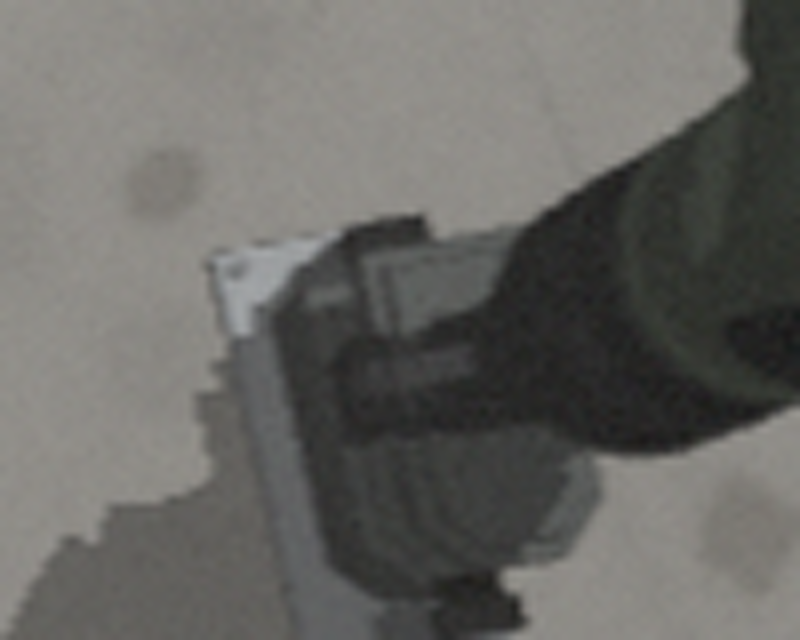

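```bash

python3 -m jog '[[[0,0,9,0],[0,0,9,0],[0,0,6,0],[0,0,0,0]]]' 1 120; python3 - <<'E'
from h import *
to(468.5,-34.6,61,-170.2)
s=cam("side"); cv2.imwrite("pics/s24.png",big(s,320,110,100,80,8))
E
```

```text
t: 26.22
tool_pos: [472.0, -34.1, 105.4]
ee_rot: [-0.003, -0.086, 0.996, 0.005]
contact_force: [-0.9, -0.3, -0.2]
width: 54.3
t 26.22 pos [472.  -34.1 105.4] yaw -170.09 tilt 0.70 F [-0.9 -0.3 -0.2] w 54.3 q6 -0.41
tool delta [ 3.3 -0.3 44.4] spin 0.11
```

View pics/s24.png

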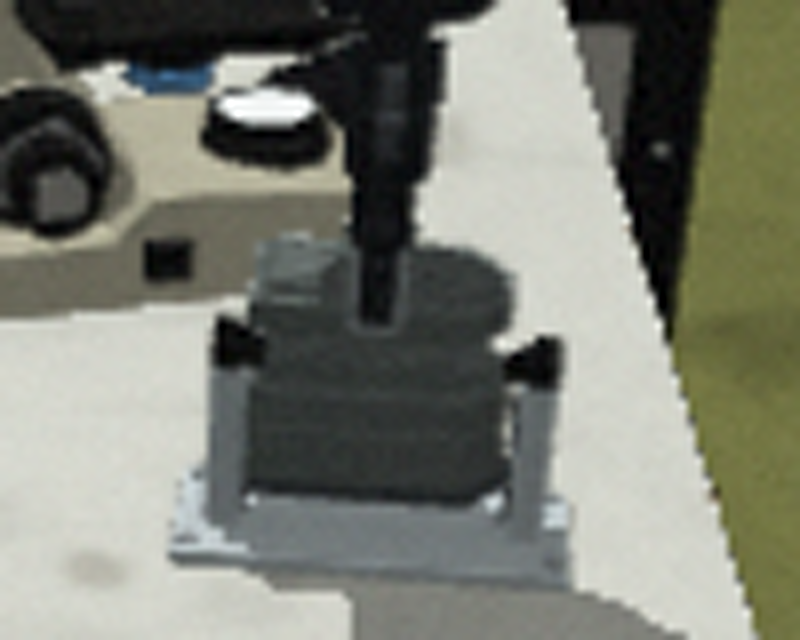

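```bash

python3 -m jog '[[[1.6,0,0,0],[1.6,-0.3,0,0],[0,0,0,0]]]' 1 120; python3 - <<'E'
from h import *
to(468.5,-34.6,61,-170.2)
s=cam("side"); cv2.imwrite("pics/s25.png",big(s,320,110,100,80,8))
E
```

```text
t: 26.52
tool_pos: [468.8, -35.0, 105.7]
ee_rot: [-0.003, -0.086, 0.996, 0.005]
contact_force: [-0.7, 0.5, 0.3]
width: 54.5
t 26.52 pos [468.8 -35.  105.7] yaw -170.08 tilt 0.72 F [-0.7  0.5  0.3] w 54.5 q6 -0.41
tool delta [-0.  -0.  44.7] spin 0.12
```

View pics/s25.png

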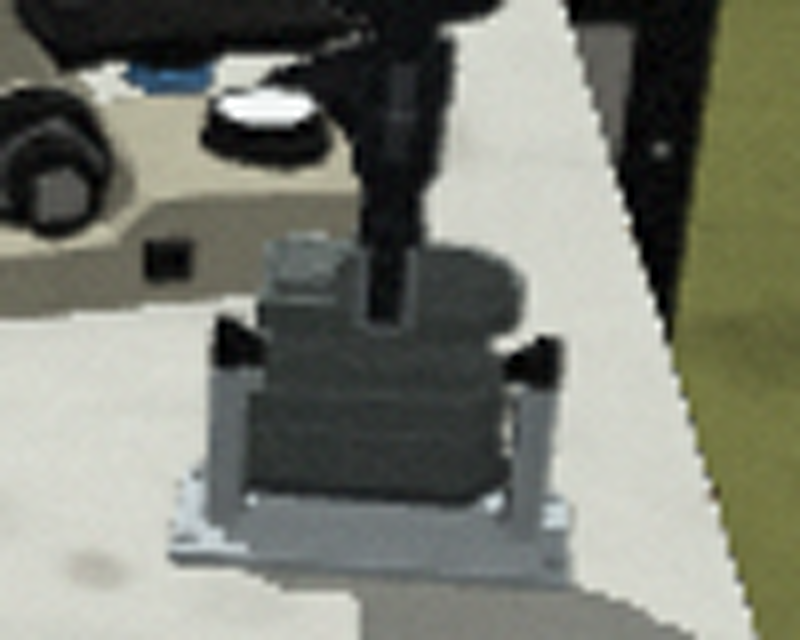

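Same alignment as before (258–523). Descend.

```bash

python3 -m jog '[[[0.3,0,5,0],[0.3,0,5,0],[0.3,0,4,0],[0.2,0,4,0]]]' 1 120; python3 - <<'E'
from h import *
to(468.5,-34.6,61,-170.2)
s=cam("side"); cv2.imwrite("pics/s26.png",big(s,320,110,100,80,8))
E
```

```text
t: 26.9
tool_pos: [468.9, -35.5, 87.7]
ee_rot: [-0.001, -0.086, 0.996, 0.005]
contact_force: [0.2, 1.1, -0.2]
width: 54.5
t 26.90 pos [468.9 -35.5  87.7] yaw -170.10 tilt 0.57 F [ 0.2  1.1 -0.2] w 54.5 q6 -0.41
tool delta [ 0.2  0.7 26.7] spin 0.1
```

View pics/s26.png

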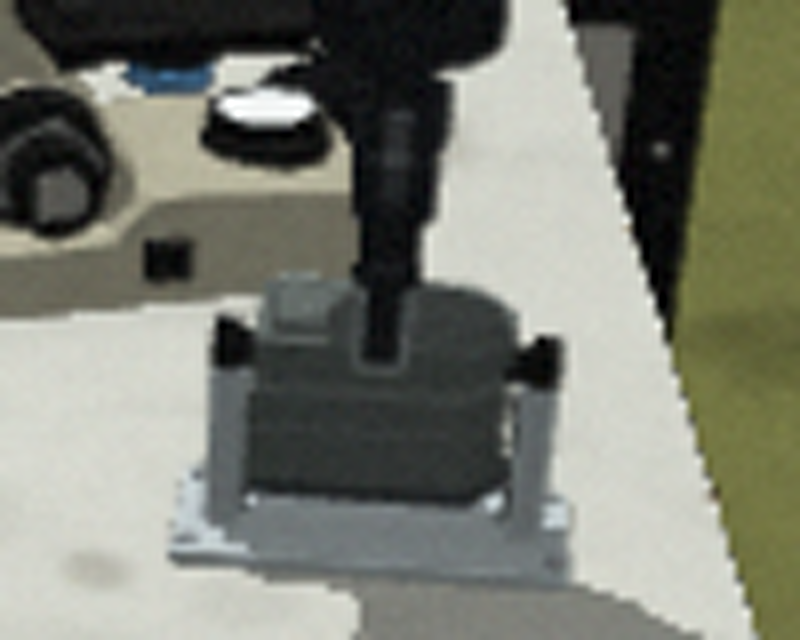

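```bash

python3 -m jog '[[[0.2,0,5,0],[0.2,0,5,0],[0.2,0,4,0],[0.2,0,4,0]]]' 1 120; python3 - <<'E'
from h import *
to(468.5,-34.6,61,-170.2)
E
python3 -m jog '[[[0.1,0,3,0],[0.1,0,2,0]]]' 1 120; python3 - <<'E'
from h import *
to(468.5,-34.6,61,-170.2)
s=cam("side"); cv2.imwrite("pics/s27.png",big(s,320,110,100,80,8))
E
```

```text
t: 27.28
tool_pos: [469.1, -35.4, 68.8]
ee_rot: [-0.0, -0.086, 0.996, 0.005]
contact_force: [-0.1, 0.6, 5.0]
width: 54.9
t 27.28 pos [469.1 -35.4  68.8] yaw -170.08 tilt 0.55 F [-0.1  0.6  5. ] w 54.9 q6 -0.41
tool delta [0.4 0.8 7.9] spin 0.12
t: 27.45
tool_pos: [469.1, -35.4, 63.2]
ee_rot: [-0.0, -0.087, 0.996, 0.005]
contact_force: [-0.3, -0.4, 4.1]
width: 54.4
t 27.45 pos [469.1 -35.4  63.2] yaw -170.07 tilt 0.55 F [-0.3 -0.4  4.1] w 54.4 q6 -0.41
tool delta [0.4 0.9 2.2] spin 0.13
```

View pics/s27.png

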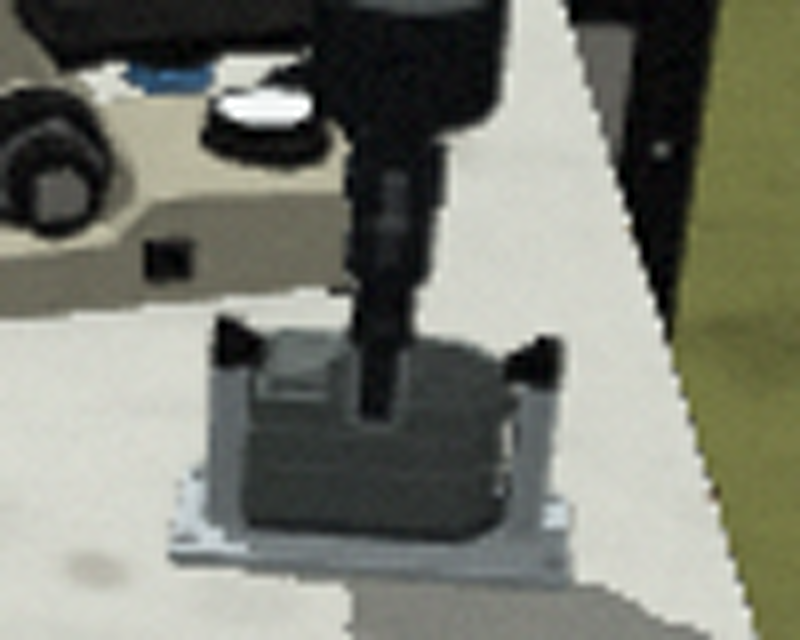

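```bash

python3 -m jog '[[[0.1,0,2.2,0],[0,0,0.8,0]]]' 1 120; python3 - <<'E'
from h import *
to(468.5,-34.6,61,-170.2)
s=cam("side"); cv2.imwrite("pics/s28.png",big(s,320,110,100,80,8))
E
```

```text
t: 27.67
tool_pos: [469.1, -35.4, 59.8]
ee_rot: [-0.0, -0.086, 0.996, 0.005]
contact_force: [-0.5, 0.6, 3.4]
width: 54.0
t 27.67 pos [469.1 -35.4  59.8] yaw -170.08 tilt 0.55 F [-0.5  0.6  3.4] w 54.0 q6 -0.41
tool delta [ 0.4  0.9 -1.2] spin 0.12
```

View pics/s28.png

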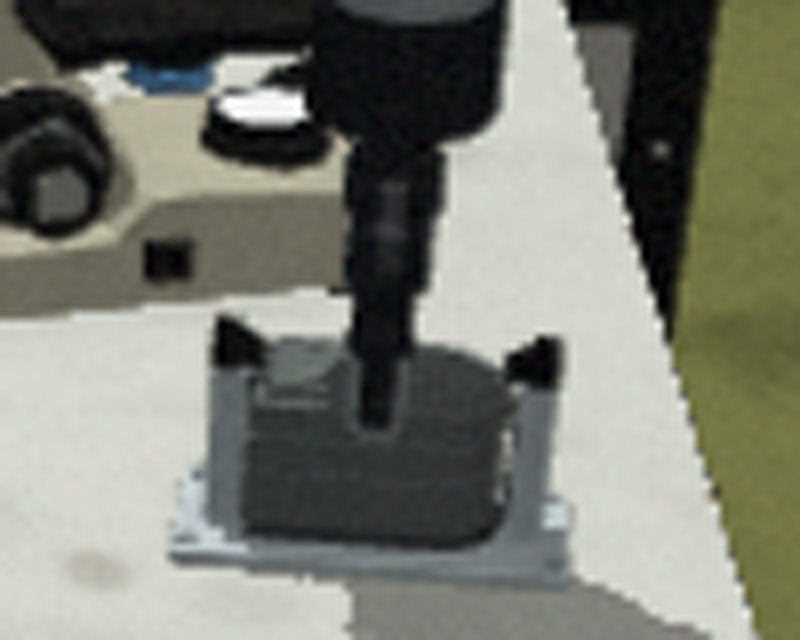

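Ledge is at row ~405, the same as for the earlier successful presses. Release.

```bash

python3 -m jog '[[[0,0,0,0],[0,0,0,0],[0,0,0,0],[0,0,0,0],[0,0,-15,0],[0,0,-30,0],[0,0,-30,0],[0,0,-30,0]]]' 0 90
python3 -m jog '[[[8,35,-5,0],[8,35,-5,0],[8,35,-5,0],[8,35,0,0],[8,35,0,0],[8,35,0,0],[0,0,0,0],[0,0,0,0],[0,0,0,0]]]' 0
python3 - <<'E'
from h import *
to(468.5,-34.6,61,-170.2)
s=cam("side"); cv2.imwrite("pics/s29.png",big(s,320,110,100,80,8)); cv2.imwrite("pics/sf.png",s["frame"][:,:,::-1])
s=cam("top"); cv2.imwrite("pics/t29.png",big(s,390,160,100,80,8)); cv2.imwrite("pics/tf.png",s["frame"][:,:,::-1])
E
```

```text
t: 28.38
tool_pos: [461.9, -35.1, 160.3]
ee_rot: [-0.009, -0.086, 0.996, 0.007]
contact_force: [1.4, 0.5, -0.3]
width: 85.2
t: 29.13
tool_pos: [381.8, 169.7, 186.9]
ee_rot: [-0.001, -0.085, 0.996, 0.006]
contact_force: [0.0, -0.2, -0.3]
width: 85.6
t 29.13 pos [381.8 169.7 186.9] yaw -170.29 tilt 0.66 F [ 0.  -0.2 -0.3] w 85.6 q6 0.06
tool delta [ -51.1 -217.4  123.3] spin -0.09
```

View pics/s29.png

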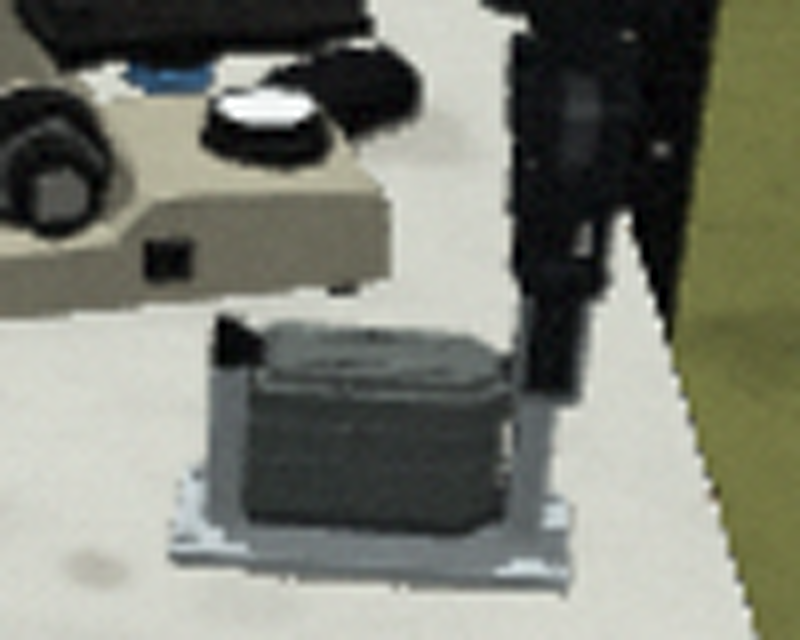

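View pics/t29.png

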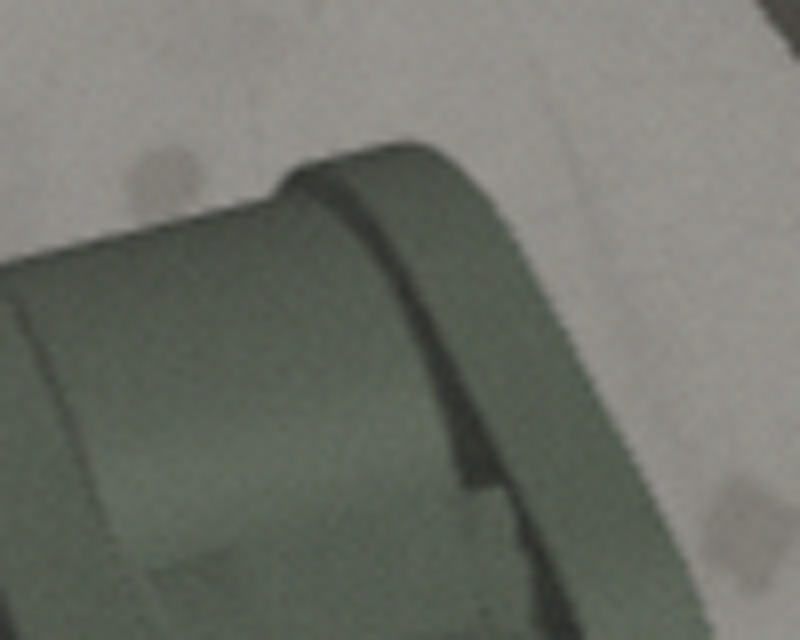

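View pics/tf.png

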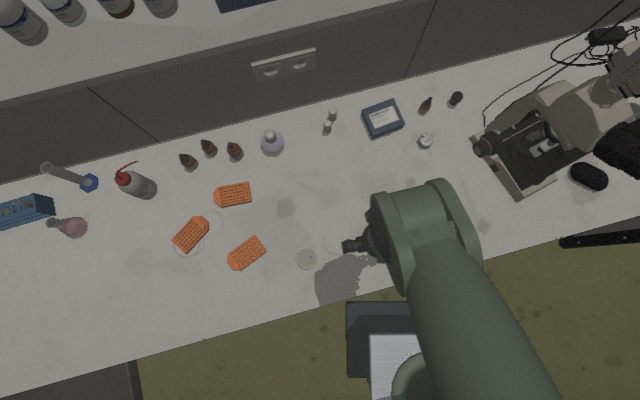

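```bash

python3 -m jog '[[[-3,35,-3,0],[-3,35,-3,0],[-3,35,-3,0],[-3,35,0,0],[-3,35,0,0],[-3,35,0,0],[0,0,0,0],[0,0,0,0]]]' 0
python3 - <<'E'
from h import *
s=cam("side"); cv2.imwrite("pics/s30.png",big(s,320,110,100,80,8))
s=cam("top"); cv2.imwrite("pics/t30.png",big(s,390,160,100,80,8)); cv2.imwrite("pics/tf2.png",s["frame"][:,:,::-1])
E
```

```text
t: 29.9
tool_pos: [377.2, 378.0, 196.5]
ee_rot: [0.0, -0.069, 0.998, 0.004]
contact_force: [0.6, -1.5, -0.5]
width: 85.4
```

View pics/s30.png

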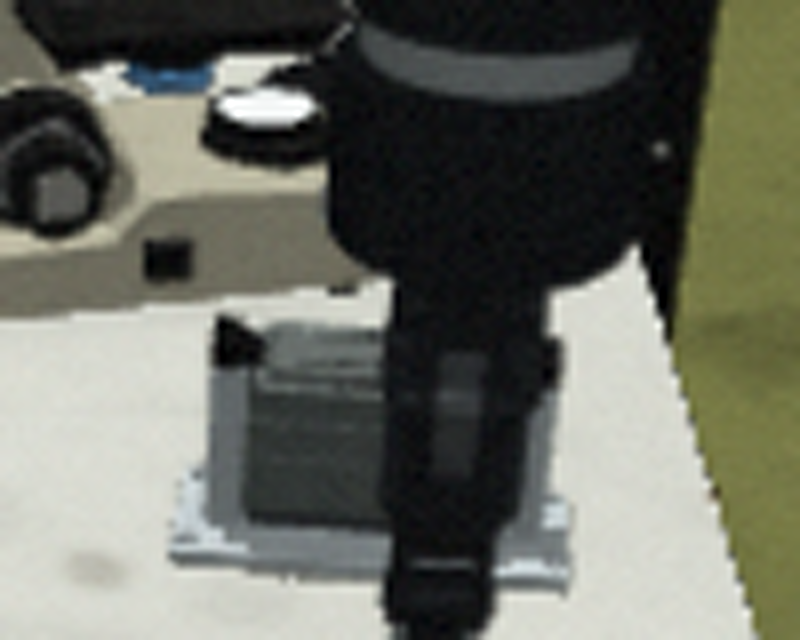

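View pics/t30.png

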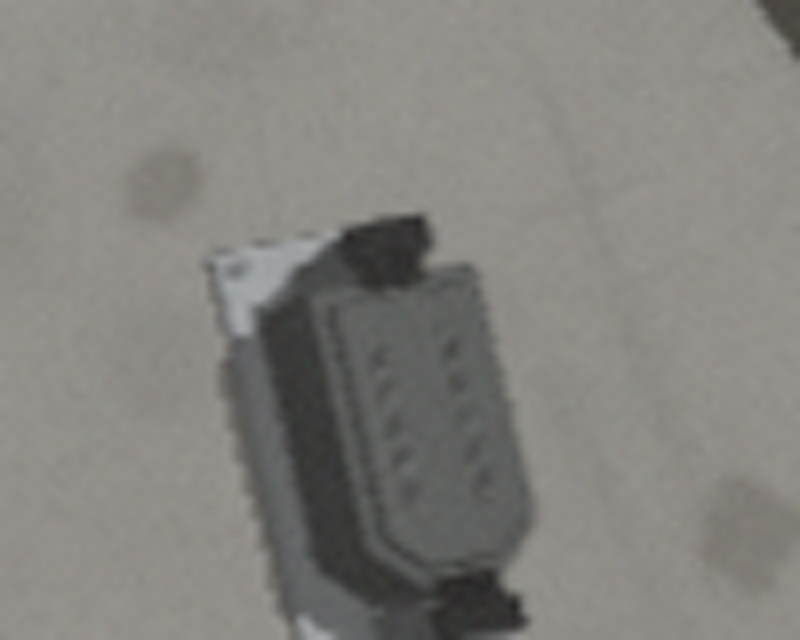

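```bash

python3 -m jog '[[[-35,0,-10,0],[-35,0,-10,0],[-35,0,-10,0],[-35,0,0,0],[-35,0,0,0],[0,0,0,0],[0,0,0,0]]]' 0
python3 - <<'E'
from h import *
s=cam("side"); cv2.imwrite("pics/s31.png",big(s,320,110,100,80,8)); cv2.imwrite("pics/sf3.png",s["frame"][:,:,::-1])
E
```

```text
t: 30.58
tool_pos: [557.0, 383.0, 222.1]
ee_rot: [-0.006, -0.06, 0.998, 0.0]
contact_force: [-0.2, -0.2, 0.6]
width: 85.6
```

View pics/s31.png

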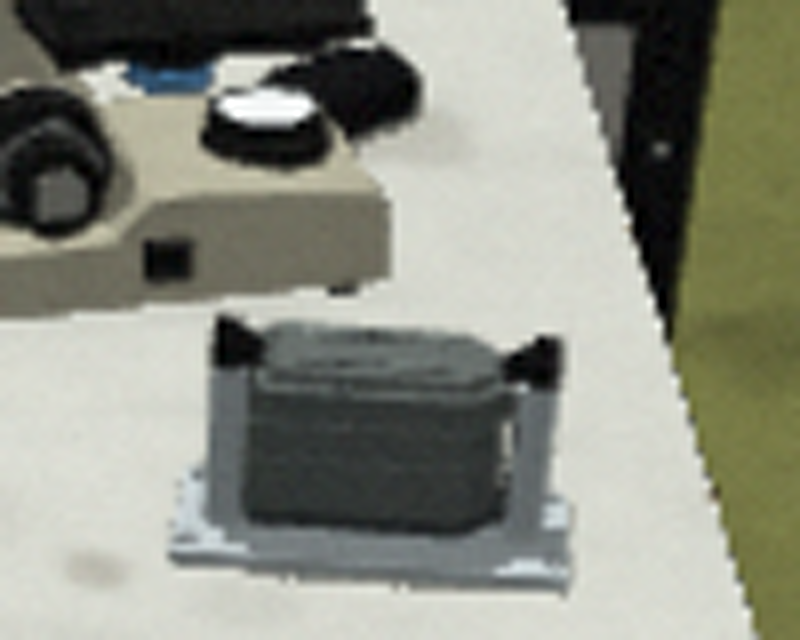

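View pics/sf3.png

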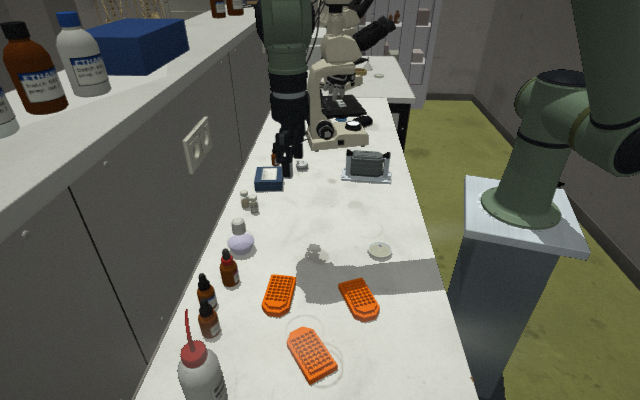

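All three pieces are stacked square under both lips, chamfers are at the chamfered end, and the bystanders are where they were. Handing in.

```bash
python3 -c "
from rig import ctrl
print(ctrl.sign_off())"
```

```text
the job is handed in; nothing more can be done
None
```

I loaded the deep plate, then the shallow plate, then the cover, each with its chamfers at the magazine's chamfered end and pressed about 3 to 5 mm past the lips. The job took about 30.6 s of robot time, and no move was refused. The wrist readings I took between moves stayed below about 6 N.

**Final checks:** The last side and top pictures show both lips closed over the cover's ledge. The three pieces are stacked squarely and the stack held after release. The petri dish, the tally counter and the vials look unmoved. I checked them by eye in the pictures, not by measuring.

**What disagreed:**
- The arm drifted a few millimetres and 1–3° between moves, so I realigned each piece over the magazine from the side camera.
- The two cameras disagreed by about 7 mm on where the cover lay. I took a value between them, and the grip ended about 3 mm off centre along its length. I corrected this before inserting it.

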